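# Pin the lemon press plate down with its R-clip

## Task

Push the raised pressing plate of the stainless lemon press gently down all the way, then take the R-clip by its black grip and push its straight leg through the cross-hole in the press's post, bent leg riding over the post's side, until the clip is fully home and has snapped in. Do not force anything (30 N on the press is too much), let go of the clip, and leave the other things on the counter where they are.

Things in the scene. Friction and masses are not known exactly. Their poses are not given: they have to be found in the camera images.
- press: Stainless lemon press, fixed to the counter: base 150 (x) x 130 (y) x 12 mm, round dish, upright round post through a round aluminium pressing plate. Origin: centre of the base's underside, z up; x is the direction in which the R-clip goes in, away from the robot (yaw within 0.4 rad). Pushing the press with more than 30 N, by hand or through the clip, is too rough and fails.
- press_post (a point): Nominal top of the post, 18 mm thick, 105 mm above the counter, mid-base; axes as the press. Post and plate stand on a slide in the base, clamped anywhere up to 12 mm to either side (+-y) of this point and up to 7 mm nearer or farther (+-x). These offsets are not measured: feel for the post (touch it lightly from both sides, above the boss) or look.
- press_hole (a point): Nominal centre of the post's cross-hole, 87 mm above the counter; axes as the press. The real hole has this height but lies up to 12 mm off in y and 7 mm in x, with the post. It is 7 mm square and runs straight through the post along the press's x; its mouth is 9 mm from the post's axis. The plate's boss hides it while the plate is up.
- press_plate (a joint): Height (m) of the pressing plate above fully down (0); 0.030 to 0.040 at the start. 100 mm across, 0.25 kg, about 7 N of friction, stays where left. Down, its flat top is 53 mm and the boss round the post (32 mm across) 61 mm above the counter; add the joint value when raised. Push it on the flat, 16 to 50 mm from the post's axis; at 0 it meets a hard stop.
- clip: The R-clip, 80 g, standing on its black grip on the counter, at one of two places. Origin: centre of the grip's underside; x along the legs to their tips, z up. Wire 5 mm thick, legs 17 mm above this point. Fully home, the grip's front face meets the post: the grip's centre is then 25 mm short of the post's axis and 6 mm to its +y side, at the hole's height.
- clip_grip (a point): Centre of the clip's moulded grip, a block 32 (x) x 32 (y) x 34 (z) mm, 17 mm above the counter at the start; axes as the clip. Front face at x = 16 mm; a wire eye stands out of the back to x = -32 mm. Here the straight leg lies at y = -6 mm and the sprung bent leg on the +y side: y = 6 mm at the grip, 1.5 mm at x = 34.5 mm (its waist), flaring to 11.5 mm at x = 60 mm.
- clip_tip (a point): Tip of the clip's straight leg, 74 mm ahead (x) of the grip's centre and 6 mm to its -y side; rounded, 3.2 mm thick over the last 4 mm, then 5 mm; axes as the clip.
- clip_leg (a joint): How far the bent leg is sprung open (rad): 0 closed, about 0.08 to 0.10 as its waist passes the widest part of the post, below 0.03 again once snapped in behind. Spring about 2 N m/rad. The push needed is about 3 to 8 N while the leg rides over, falls as it snaps in, and rises sharply when the grip meets the post.
- kettle: Bystander: glass kettle on a blue base, 165 mm across, 222 mm tall, black handle and lid. Origin at the centre of its underside. Leave it where it is.
- tub: Bystander: lidded white plastic tub, 122 mm across, 83 mm tall. Origin at the centre of its underside. Leave it where it is.
- squeezer: Bystander: stainless steel lemon squeezer: open dish 96 mm across with a reamer cone, 47 mm tall, tab at one side. Origin at the centre of its underside. Leave it where it is.
- scraper: Bystander: red silicone scraper lying flat, 200 mm long, 55 mm wide at the blade, 13 mm high. Origin at the centre of its underside. Leave it where it is.
- mug: Bystander: white mug, 80 mm across, 95 mm tall. Origin at the centre of its underside. Leave it where it is.
- jar: Bystander: amber glass jar with a steel cap, 72 mm across, 110 mm tall. Origin at the centre of its underside. Leave it where it is.
- spoon: Bystander: steel spoon lying flat, about 200 mm long. Origin at the centre of its underside. Leave it where it is.
There are look-alikes about, which are no part of the job. Leave any brown or red look-alike of the press alone.

How it is judged:
On the way, in this order (a step that is already met when the one before it is completed fails the run):
1. the pressing plate is all the way down (value of joint press_plate below 0.003 m), for 0.1 s.
2. the straight leg is in the cross-hole and the bent leg rides, sprung open, over the post (value of joint clip_leg above 0.05 rad and x of clip_tip in the frame of press_hole between 0.002 and 0.06 m and y of clip_tip in the frame of press_hole between -0.018 and 0.018 m and z of clip_tip in the frame of press_hole between -0.008 and 0.008 m), for 0.04 s.
At the end, for the whole second after the job is handed in: Plate within 4 mm of fully down; clip through the post's cross-hole (grip within 10 mm of nominal depth, or 12 mm short, 16 mm sideways, 8 mm low or 6 mm high, all allowing for the post's offsets), along it within 0.22 rad, bent leg snapped in (below 0.03 rad); clip released and at rest (value of joint press_plate below 0.004 m and x of clip_grip in the frame of press_hole between -0.0375 and -0.015 m and y of clip_grip in the frame of press_hole between -0.01 and 0.022 m and z of clip_grip in the frame of press_hole between -0.008 and 0.006 m and angle between the x axis of clip_grip and the x axis of press_hole, either way round below 0.22 rad and value of joint clip_leg below 0.03 rad and linear speed of clip below 0.02 m/s and contact force between the fingers and clip below 0.1 N); the robot touches nothing.
It fails at once if the press is pushed with more than 30 N (contact force between press and anything else above 30 N).
It fails at once if a bystander is moved more than 20 mm (distance of any of kettle, tub, squeezer, scraper, mug, jar, spoon from where it was at the start of the episode above 0.02 m).
It also fails if it takes over 72 s, if anything falls off the work surface, if the arm or the gripper's body presses on something with over 40 N, if the wrist force passes 120 N, or if a joint passes its speed limit or range.

## Robot

A 6-joint arm with a two-finger parallel gripper is mounted at the origin on the work surface. World frame = base frame: x ahead of the robot, y to its left, z up, the work surface at z = 0. Lengths are in m, angles in rad, forces in N, time in s.
With the tool pointing down it reaches from about 0.3 to 0.875 m from the base axis. Payload 6.4 kg.
Tool frame: the origin (TCP) lies at the very end of the fingers, on their centre line; the grasp point (between the pads) lies ctrl.grip_point_offset behind it (ctrl.grip_point_offset is the distance from the TCP to the grasp point, in m); z points along the fingers, x is the direction in which the jaws open and shut, and the axes are right-handed (so a half turn about z gives the same grasp; the last joint's range is limited). The gripper opens to 85 mm and grips with 20 to 120 N. Pads are 22 mm wide; open, the fingers measure 114 mm over their backs; the gripper's body (76 mm by 85 mm) begins 54 mm behind the grasp point. The pads swing forward as they close: fully open they stand 13 mm farther back than shut.
Start: joints at [0.967, 0.181, 1.607, -0, 1.354, -0.206], TCP at [0.223, 0.53, 0.231] pointing down, gripper open.
Joint ranges: [-2.99, 2.99], [-0.89, 2.07], [0.3, 2.58], [-1.14, 4.28], [0, 2.63], [-3.12, 3.12]. Speed limits (rad/s): [2.57, 2.57, 3.01, 3.14, 3.14, 3.14].

## Interface

Orientations are given as a unit quaternion [w, x, y, z].
In Python, from bench import get_obs, viewer, workorder, ctrl gives the robot as it stands. The module is installed in compiled form; this text tells all that it offers.
- The arm moves only by the tool move_arm, never from a script. Its argument "increments" is a list of rows, each an object of numbers: "tx", "ty", "tz": the shift along the tool's x, y, z in m; "turn": the turn about the tool's z in degrees. A call has 1 to 20 rows; each row is the pose to reach, as a shift and turn from the pose commanded when the call began, along the tool's axes at that moment; what a row does not reach only later rows make up. A row lasts 1/12 s, in which the tool goes at most 41.7 mm and 7.16 degrees, less where a joint would pass 70% of its speed; a pose out of reach is approached as far as the arm can. A call with a gripper value outside its range is refused whole. "gripper" is the opening, from 0 (shut) to 1 (fully open), set as the call begins (left out, the last holds). The fingers move at their own pace and stop on an object; the grip force is fixed at half the most. Time passes only in rows, so rows that repeat a pose let the fingers close. It gives the time, the measured TCP pose, the force and the opening at its end, in the units of the state.
- get_obs(): the state, without advancing time (a new reading comes with each control period).
- viewer.camera(name): name is "side" or "top" or "wrist"; returns (picture, depth): 400x640x3 uint8, red, green, blue; 400x640 float32, m along the optical axis (not along the pixel's ray), 0 where there is no reading.
- viewer.get_calibration(name): a dict with "intrinsics" (3x3 intrinsics, pixels), "origin" and "attitude" of the camera in the world. Camera axes: x right, y up, looking along -z (the intrinsics and any distortion apply to the point x, -y, -z); pixel columns grow to the right and rows downward; lengths in m; the calibration is good to about 2 mm. The wrist camera is an equidistant fisheye: a pixel r from the principal point sees the ray r / f radians off the axis. A picture is of the moment at which its call begins: read the wrist's pose just before it. get_calibration takes no time and is no camera call; for the wrist camera it gives the pose at the moment of the call.
- workorder.hand_in(): hands the job in, once; it reports no verdict.
The state is a dict: "time_s": time; "q": joint angles; "dq": joint speeds; "joint_efforts": joint torques, N m; "eef_pos": TCP position; "eef_rot": TCP orientation; "wrist_force": force on the tool from outside, world axes, zero at the start; "torque": the same for the moment, N m; "opening": opening from 0.0 (shut) to 1.0 (fully open).
Only numpy, scipy, OpenCV 4.12 (cv2) and the standard library are available. Lean on these libraries where they do the work, as an engineer would, in place of code of your own. Each camera call takes 0.05 s, during which the arm holds its last target.

## Working session

There is one attempt and no reset: what is moved stays moved. The work goes in short steps, Python scripts to look and compute and a tool call to move; the robot and the scene stay as the last step left them, time stands still between calls to the robot, and variables do not carry over. Pictures are saved under pics/ and viewed, and the job is handed in when it is done.

Besides the shell and the picture viewer there is one more tool, called as name([rows], argument=value, ...), one row to a line, values as JSON. move_arm: Moves the arm, as the interface text tells. Its arguments: {"type":"object","properties":{"increments":{"type":"array"},"gripper":{"type":"number"}},"required":["increments"]}

```bash
mkdir -p pics; cat > h.py <<'E'
import numpy as np, cv2
from bench import get_obs, viewer, workorder, ctrl
from scipy.spatial.transform import Rotation as R
def cam(n):
    c=viewer.get_calibration(n)
    a=np.array(c['attitude'],float)
    Rm=a if a.shape==(3,3) else R.from_quat(np.r_[a[1:],a[0]]).as_matrix()
    return np.array(c['intrinsics']),np.array(c['origin']),Rm
def shot(n,f):
    c=cam(n); p,d=viewer.camera(n)
    cv2.imwrite('pics/%s.png'%f,p[:,:,::-1]); np.savez('%s.npz'%f,p=p,d=d,K=c[0],o=c[1],R=c[2])
    return p,d,c
def pts(d,c):
    K,o,Rm=c; v,u=np.mgrid[:d.shape[0],:d.shape[1]]
    x=(u-K[0,2])/K[0,0]*d; y=(v-K[1,2])/K[1,1]*d
    return np.stack([x,-y,-d],-1)@Rm.T+o
def proj(P,c):
    K,o,Rm=c; q=(np.atleast_2d(P)-o)@Rm
    return np.stack([K[0,2]+K[0,0]*q[:,0]/-q[:,2],K[1,2]+K[1,1]*-q[:,1]/-q[:,2]],-1)
def onplane(u,v,z,c):
    K,o,Rm=c; r=Rm@np.array([(u-K[0,2])/K[0,0],-(v-K[1,2])/K[1,1],-1]); return o+r*(z-o[2])/r[2]
E
python3 - <<'E'
from h import *
for n in ['side','top','wrist']:
    print(n,viewer.get_calibration(n)); shot(n,n+'0')
print(get_obs(),ctrl.grip_point_offset)
E
```

```text
side {'intrinsics': array([[374.82282666,   0.        , 315.38942175],
       [  0.        , 374.82282666, 200.53847416],
       [  0.        ,   0.        ,   1.        ]]), 'origin': array([ 0.38914459, -0.68676264,  0.76403305]), 'attitude': array([ 0.90949619,  0.39133062, -0.04990328, -0.13109799])}
top {'intrinsics': array([[479.99466461,   0.        , 320.80271924],
       [  0.        , 479.99466461, 194.13869887],
       [  0.        ,   0.        ,   1.        ]]), 'origin': array([0.35132131, 0.01212207, 1.39922053]), 'attitude': array([ 0.71354957,  0.06007111, -0.06239101, -0.69523078])}
wrist {'intrinsics': array([[309.70691629,   0.        , 317.72995821],
       [  0.        , 309.70691629, 200.96522838],
       [  0.        ,   0.        ,   1.        ]]), 'origin': array([0.15684473, 0.55810884, 0.37271901]), 'attitude': array([ 0.82419399, -0.12071713, -0.07940563,  0.54756405])}
{'time_s': 0.15, 'q': array([ 9.66701703e-01,  1.81359257e-01,  1.60776054e+00,  6.95990083e-06,
        1.35381597e+00, -2.06297665e-01]), 'dq': array([-0.000341  , -0.00340058, -0.00413626,  0.00042194, -0.00020719,
       -0.0007609 ]), 'joint_efforts': array([-6.63270421e-04, -4.45260251e+01, -3.51694071e+01, -3.89575225e-04,
        5.83735949e-03, -1.48967899e-05]), 'eef_pos': array([0.22248631, 0.52975884, 0.23060596]), 'eef_rot': array([ 2.46065055e-04,  8.32883252e-01,  5.53448315e-01, -6.24861973e-04]), 'wrist_force': array([0.07075106, 0.56416203, 0.71592852]), 'torque': array([ 0.02544131, -0.04445609, -0.00099526]), 'opening': 1.0013961233170492} 0.0187
```

View pics/side0.png

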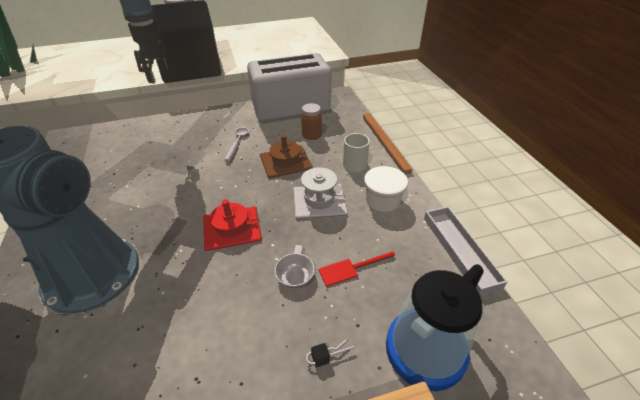

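View pics/top0.png

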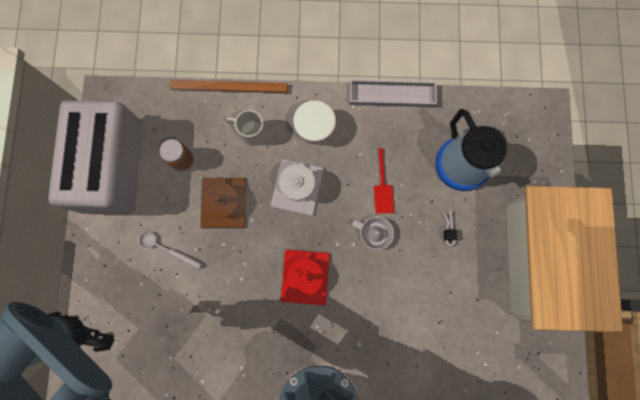

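View pics/wrist0.png

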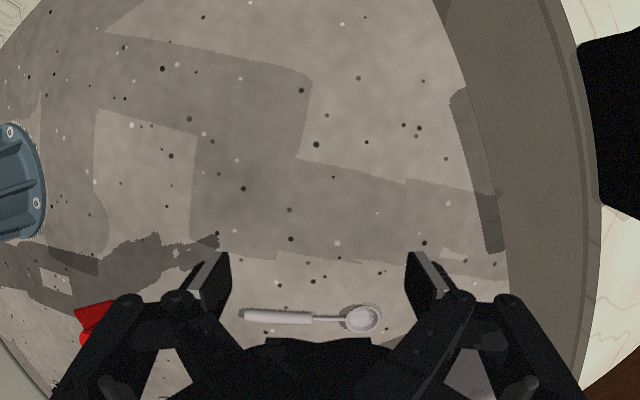

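The press (steel) is at about (297,187) in the top view and (320,195) in the side view. The clip is at (450,232) top and (322,353) side, with its legs pointing away from the robot. Next I'll measure both.

```bash
python3 - <<'E'
from h import *
for n in ['top','side']:
    z=np.load(n+'0.npz'); p=z['p'].astype(int);d=z['d'];c=(z['K'],z['o'],z['R']);P=pts(d,c)
    for nm,(u,v,r) in {'press':((297,187,60) if n=='top' else (320,195,60)),'clip':((450,230,50) if n=='top' else (330,353,45))}.items():
        sl=np.s_[max(0,v-r):v+r,u-r:u+r]; Q=P[sl];
        im=p[sl].astype(np.uint8)
        big=cv2.resize(im,None,fx=6,fy=6,interpolation=cv2.INTER_CUBIC)[:600,:800]
        cv2.imwrite(f'pics/{n}_{nm}.png',big[:,:,::-1]); print(n,nm,'crop origin',u-r,max(0,v-r))
        if nm=='clip':
            m=(im.max(-1)<60)&(Q[...,2]>0.015)
            q=Q[m]; print('grip',len(q),np.median(q,0),q.min(0),q.max(0))
            t=m&(Q[...,2]>0.028); ys,xs=np.nonzero(t)
            if len(xs): print('top px',xs.mean()+u-r,ys.mean()+max(0,v-r),onplane(xs.mean()+u-r,ys.mean()+max(0,v-r),.034,c))
        else:
            for lo,hi in [(.04,.075),(.078,.088),(.088,.096),(.096,.115)]:
                q=Q[(Q[...,2]>lo)&(Q[...,2]<hi)&(np.hypot(Q[...,0]-.40,Q[...,1]-.07)<.09)]
                if len(q): print(lo,len(q),q.mean(0),q.min(0),q.max(0))
z=np.load('top0.npz');c=(z['K'],z['o'],z['R'])
print(onplane(297,187,.012,c),onplane(297,182,.105,c),onplane(450,235,.034,c))
E
```

```text
top press crop origin 237 127
top clip crop origin 400 180
grip 131 [ 0.48238908 -0.36108226  0.03192007] [ 0.35132131 -0.37918786  0.01523984] [0.50012277 0.01212207 1.39922053]
top px 450.6186440677966 234.51694915254237 [ 0.48351165 -0.36211781  0.034     ]
side press crop origin 260 135
side clip crop origin 285 308
grip 278 [ 0.4812768  -0.37142331  0.03263081] [ 0.38914459 -0.68676264  0.01513199] [ 0.49715713 -0.35260319  0.76403305]
top px 320.04761904761904 352.6320346320346 [ 0.48152966 -0.36910455  0.034     ]
[0.61380537 0.08120149 0.012     ] [0.61019012 0.07704702 0.105     ] [ 0.48208744 -0.36032383  0.034     ]
```

```bash
python3 - <<'E'
import cv2,numpy as np
a=[cv2.imread(f'pics/{f}.png') for f in ['top_press','side_press','top_clip','side_clip']]
a=[cv2.resize(x,(400,300)) if 0 else cv2.resize(x,(300,300)) for x in a]
cv2.imwrite('pics/m1.png',np.vstack([np.hstack(a[:2]),np.hstack(a[2:])]))
E
```

```text
(no output)
```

View pics/m1.png

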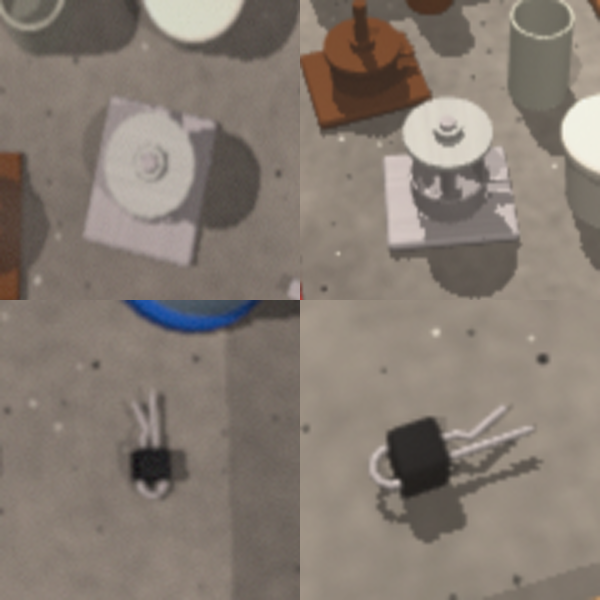

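```bash
python3 - <<'E'
from h import *
z=np.load('top0.npz');c=(z['K'],z['o'],z['R'])
cs=[np.array(onplane(237+a/2.5,127+b/2.5,.012,c))[:2] for a,b in [(112,98),(215,122),(192,265),(85,238)]]
print(cs,np.mean(cs,0)); 
for i in range(4):
    e=cs[i]-cs[i-1]; print(np.linalg.norm(e),np.degrees(np.arctan2(e[1],e[0])))
zs=np.load('side0.npz');s=(zs['K'],zs['o'],zs['R'])
for h in (.100,.105): print('post top',onplane(237+151/2.5,127+161/2.5,h,c),onplane(260+149/2.5,135+119/2.5,h,s))
for nm,zz,(u,v) in (('top',z,(297,191)),('side',zs,(319,182))):
    P=pts(zz['d'],(zz['K'],zz['o'],zz['R'])); m=(np.hypot(P[...,0]-.611,P[...,1]-.08)<.048)
    q=P[m]; print(nm,np.histogram(q[:,2],bins=np.arange(0,.12,.005)))
    for lo,hi in [(.075,.095),(.095,.103),(.103,.112)]:
        k=q[(q[:,2]>lo)&(q[:,2]<hi)]
        if len(k): print(lo,len(k),k.mean(0),k.min(0),k.max(0))
# clip legs
f=lambda a,b,h:onplane(400+a/3,180+b/3,h,c)
f2=lambda a,b,h:onplane(285+a/(300/90),308+b/(300/90),h,s)
t1,t2=f(154,390-300,.017),f(134,402-300,.017)
print('top tips',t1,t2,'eye',f(152,495-300,.017))
print('side tips',f2(533-300,428-300,.017),f2(507-300,407-300,.017),'eye',f2(372-300,465-300,.017))
E
```

```text
[array([0.67530459, 0.12834786]), array([0.64950219, 0.00559391]), array([0.47972302, 0.02801668]), array([0.50785768, 0.15308162])] [0.57809687 0.07876002]
0.16926376831955828 -8.402462066109479
0.12543642034665362 -101.87053769162038
0.17125345476306775 172.4764784152654
0.12819048254320312 77.32177486015736
post top [0.5848744  0.07530042 0.1       ] [0.60607744 0.05137109 0.1       ]
post top [0.58397558 0.07505729 0.105     ] [0.604444   0.04581313 0.105     ]
top (array([  1,  33,  60,  12,   1,   2,   3,   6,   3,   3,   0,   0,   0,
         0,   0,   0,   6, 145, 538, 160,  64,  12,   0]), array([0.   , 0.005, 0.01 , 0.015, 0.02 , 0.025, 0.03 , 0.035, 0.04 ,
       0.045, 0.05 , 0.055, 0.06 , 0.065, 0.07 , 0.075, 0.08 , 0.085,
       0.09 , 0.095, 0.1  , 0.105, 0.11 , 0.115]))
0.075 689 [0.61031572 0.07967327 0.09169465] [0.5644751  0.03308954 0.08331872] [0.65890252 0.12766953 0.09498715]
0.095 205 [0.60999478 0.08065973 0.09768664] [0.56417553 0.03300193 0.09500274] [0.6570521  0.12747877 0.1028922 ]
0.103 31 [0.61310775 0.08050202 0.10534184] [0.59932131 0.06600058 0.1031
[... 263 characters left out ...]
.05 , 0.055, 0.06 , 0.065, 0.07 , 0.075, 0.08 , 0.085,
       0.09 , 0.095, 0.1  , 0.105, 0.11 , 0.115]))
0.075 505 [0.61056268 0.07805201 0.09238059] [0.56356245 0.03276132 0.08896208] [0.65772696 0.12703887 0.09493024]
0.095 84 [0.60961349 0.07469018 0.09924538] [0.56924386 0.03575152 0.09503757] [0.65794215 0.10797434 0.10298485]
0.103 14 [0.61094538 0.07688586 0.10451222] [0.60344791 0.070161   0.10329261] [0.61770224 0.08382125 0.1072447 ]
top tips [ 0.55668092 -0.37037322  0.017     ] [ 0.54442419 -0.350721    0.017     ] eye [ 0.4549862 -0.3662776  0.017    ]
side tips [ 0.55593849 -0.3694511   0.017     ] [ 0.54514636 -0.3522184   0.017     ] eye [ 0.45492039 -0.36360375  0.017     ]
```

```bash
python3 - <<'E'
from h import *
z=np.load('top0.npz');c=(z['K'],z['o'],z['R'])
zs=np.load('side0.npz');s=(zs['K'],zs['o'],zs['R'])
T=lambda a,b,h:np.array(onplane(237+a/2.5,127+b/3,h,c)); S=lambda a,b,h:np.array(onplane(260+a/2.5,135+b/3,h,s))
cs=[T(a,b,.012)[:2] for a,b in [(112,98),(215,122),(192,265),(85,238)]]
print(np.round(cs,4).tolist(),np.mean(cs,0)); 
for i in range(4):
    e=cs[i]-cs[i-1]; print(np.linalg.norm(e),np.degrees(np.arctan2(e[1],e[0])))
print('post top',T(151,161,.105),S(149,119,.105))
for b in [S(386,0,.012)]:pass
print('side corners',[np.round(S(a,b,.012)[:2],4).tolist() for a,b in [(389-300,248),(520-300,238)]])
# plate discs via depth
for nm,zz in (('top',z),('side',zs)):
    cc=(zz['K'],zz['o'],zz['R']);P=pts(zz['d'],cc)
    m=((np.hypot(P[...,0]-.611,P[...,1]-.08)<.07)&(P[...,2]>.082)).astype(np.uint8)
    k=max(cv2.findContours(m,cv2.RETR_EXTERNAL,cv2.CHAIN_APPROX_NONE)[0],key=cv2.contourArea)[:,0]
    W=np.array([onplane(u,v,.090,cc)[:2] for u,v in k],np.float32)
    print(nm,'plate circ',cv2.minEnclosingCircle(W),cv2.fitEllipse(W))
    q=P[m>0]; q=q[(np.hypot(*(q[:,:2]-[.611,.08]).T)>.02)];print('plate z',np.median(q[:,2]))
    g=zz['p'].astype(int); # base mask
    mb=((np.hypot(P[...,0]-.611,P[...,1]-.08)<.11)&(P[...,2]>.004)&(P[...,2]<.02)&(g.min(-1)>135)).astype(np.uint8)
    ys,xs=np.nonzero(mb); W=np.array([onplane(u,v,.012,cc)[:2] for u,v in zip(xs,ys)],np.float32); print('base',cv2.minAreaRect(W))
E
```

```text
[[0.6952, 0.1291], [0.6741, 0.0062], [0.5312, 0.0295], [0.5544, 0.1551]] [0.61371909 0.07997499]
0.1431971771786316 -10.447859243839579
0.12472406534757569 -99.72575750143773
0.14481385423120963 170.75823364050498
0.1277623094985653 79.54643134073257
post top [0.61395657 0.07607504 0.105     ] [0.61396895 0.07780431 0.105     ]
side corners [[0.5284, 0.0257], [0.6722, -0.0041]]
top plate circ ((0.6132758259773254, 0.08048393577337265), 0.05058813467621803) ((0.6134219765663147, 0.08041997998952866), (0.09692799299955368, 0.09852302074432373), 108.26719665527344)
plate z 0.09236507548751738
base ((0.6159543991088867, 0.08326545357704163), (0.12468881905078888, 0.1453859508037567), 78.90314483642578)
side plate circ ((0.6112622022628784, 0.07841317355632782), 0.05328048765659332) ((0.6112334728240967, 0.07815691083669662), (0.09847529232501984, 0.10312202572822571), 164.59500122070312)
plate z 0.0923197618442923
base ((0.6117204427719116, 0.07892253249883652), (0.12692570686340332, 0.14796780049800873), 79.38035583496094)
```

```bash
cat >> h.py <<'E'
def delta(target,yaw=None):
    """target TCP world pos, yaw = world heading (deg) of tool y"""
    o=get_obs(); q=o['eef_rot']; Rm=R.from_quat(np.r_[q[1:],q[0]]).as_matrix()
    d=Rm.T@(np.array(target)-o['eef_pos']); ty=np.degrees(np.arctan2(Rm[1,1],Rm[0,1]))
    print('t',round(o['time_s'],2),'pos',o['eef_pos'].round(4),'yaw',round(ty,2),'tilt',np.degrees(np.arccos(-Rm[2,2])).round(2),'F',o['wrist_force'].round(2),'op',round(o['opening'],3))
    print('shift mm',(d*1000).round(1),'dist',np.linalg.norm(d).round(3),'turn',None if yaw is None else round(ty-yaw,2))
E
python3 - <<'E'
from h import *
delta([.613,.079,.23],-10.5)
E
```

```text
t 0.15 pos [0.2225 0.5298 0.2306] yaw -22.79 tilt 0.08 F [0.07 0.56 0.72] op 1.001
shift mm [-264.3  534.6    0.8] dist 0.596 turn -12.29
```

move_arm([
  {"tx": -0.017,"ty": 0.035,"tz": 0,"turn": -0.8},
  {"tx": -0.034,"ty": 0.07,"tz": 0,"turn": -1.6},
  {"tx": -0.051,"ty": 0.105,"tz": 0,"turn": -2.4},
  {"tx": -0.068,"ty": 0.14,"tz": 0,"turn": -3.2},
  {"tx": -0.085,"ty": 0.175,"tz": 0,"turn": -4},
  {"tx": -0.102,"ty": 0.21,"tz": 0,"turn": -4.8},
  {"tx": -0.12,"ty": 0.245,"tz": 0,"turn": -5.6},
  {"tx": -0.138,"ty": 0.28,"tz": 0,"turn": -6.4},
  {"tx": -0.155,"ty": 0.315,"tz": 0,"turn": -7.2},
  {"tx": -0.172,"ty": 0.35,"tz": 0,"turn": -8},
  {"tx": -0.19,"ty": 0.385,"tz": 0,"turn": -9},
  {"tx": -0.208,"ty": 0.42,"tz": 0,"turn": -10},
  {"tx": -0.225,"ty": 0.455,"tz": 0,"turn": -11},
  {"tx": -0.243,"ty": 0.49,"tz": 0,"turn": -11.6},
  {"tx": -0.256,"ty": 0.52,"tz": 0,"turn": -12},
  {"tx": -0.2643,"ty": 0.5346,"tz": 0,"turn": -12.3},
  {"tx": -0.2643,"ty": 0.5346,"tz": 0,"turn": -12.3},
  {"tx": -0.2643,"ty": 0.5346,"tz": 0,"turn": -12.3},
  {"tx": -0.2643,"ty": 0.5346,"tz": 0,"turn": -12.3},
], gripper=0.6)

```text
time_s: 1.73
eef_pos: [0.6125, 0.08, 0.2308]
eef_rot: [-0.001, 0.769, 0.64, -0.0]
wrist_force: [0.0, 0.2, 0.4]
opening: 0.597
```

```bash
python3 - <<'E'
from h import *
delta([.613,.079,.23],-10.5); print(viewer.get_calibration('wrist')['origin']); shot('wrist','w1')
E
```

```text
t 1.73 pos [0.6125 0.08   0.2308] yaw -10.49 tilt 0.08 F [0.03 0.17 0.43] op 0.597
shift mm [-0.9  0.7  0.8] dist 0.001 turn 0.01
[0.5424315 0.0932332 0.3731138]
```

View pics/w1.png

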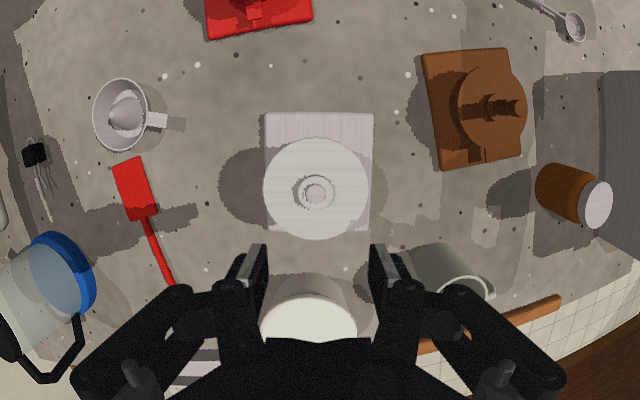

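The post is at about (316,193) in the wrist view, and the base is square to the image, so the yaw looks right. Next: refining through the fisheye model.

```bash
cat >> h.py <<'E'
def fray(u,v,c):
    K,o,Rm=c; x=(u-K[0,2])/K[0,0]; y=(v-K[1,2])/K[1,1]; t=np.hypot(x,y); s=np.sinc(t/np.pi)
    return Rm@np.array([x*s,-y*s,-np.cos(t)])
def fplane(u,v,z,c):
    r=fray(u,v,c); return c[1]+r*(z-c[1][2])/r[2]
def fproj(P,c):
    K,o,Rm=c; q=(np.atleast_2d(P)-o)@Rm; h=np.hypot(q[:,0],q[:,1]); t=np.arctan2(h,-q[:,2]); 
    return np.stack([K[0,2]+K[0,0]*t*q[:,0]/h, K[1,2]-K[1,1]*t*q[:,1]/h],-1)
def load(f):
    z=np.load(f+'.npz'); return z['p'],z['d'],(z['K'],z['o'],z['R'])
def crop(f,u0,v0,w,h,s,out):
    p=cv2.imread(f'pics/{f}.png')[v0:v0+h,u0:u0+w]; cv2.imwrite(f'pics/{out}.png',cv2.resize(p,None,fx=s,fy=s,interpolation=cv2.INTER_CUBIC))
E
python3 - <<'E'
from h import *
p,d,c=load('w1'); crop('w1',250,95,140,110,5,'w1c')
print(fplane(316,193,.105,c))
E
```

```text
[0.61321666 0.07864396 0.105     ]
```

View pics/w1c.png

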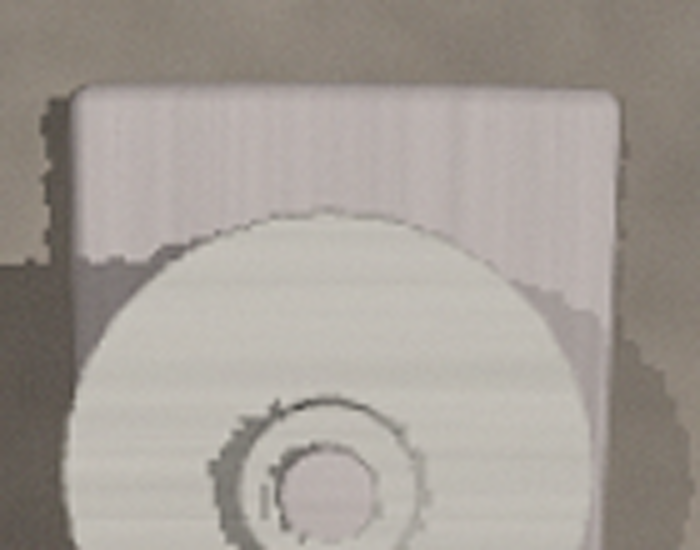

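```bash
python3 - <<'E'
from h import *
p,d,c=load('w1')
F=lambda a,b,z:fplane(250+(a+.5)/5-.5,95+(b+.5)/5-.5,z,c)
post=F(328,493,.105); print('post',post)
ang=lambda a,b:np.degrees(np.arctan2(*(b-a)[1::-1]))
a,b=F(90,85,.012),F(605,91,.012); print('back edge yaw',ang(a,b)-90, np.linalg.norm(a-b))
print('left',ang(F(72,110,.012),F(74,340,.012)),'right',ang(F(620,120,.012),F(608,420,.012)))
l,r=F(73,250,.012),F(614,280,.012); mid=(a+b)/2; print('widthpt',l,r, mid)
y=np.radians(-10.5); ex=np.array([np.cos(y),np.sin(y)]);ey=np.array([-ex[1],ex[0]])
cb=mid[:2]+.075*ex; cb=cb-ey*(ey@(cb-(l+r)[:2]/2)); print('base centre',cb,'post offs',(post[:2]-cb)@ex,(post[:2]-cb)@ey,'width',(r-l)[:2]@ey)
m=np.array([F(a,b,.0923)[:2] for a,b in [(328,210),(62,470),(590,450)]]); print('plate edge',m, [np.linalg.norm(k-post[:2]) for k in m])
E
```

```text
post [0.61326827 0.07790452 0.105     ]
back edge yaw -11.134934700632527 0.11952509436904023
left -11.557472958446896 right -11.032026115338104
widthpt [0.56843744 0.02446296 0.012     ] [0.59873689 0.1486776  0.012     ] [0.54266324 0.09500877 0.012     ]
base centre [0.61625438 0.08051576] post offs -0.0024602542937197914 -0.003111698845037095 width 0.12765629144687948
plate edge [[0.5644895  0.0869402 ]
 [0.60293285 0.02855066]
 [0.6173107  0.12715723]] [np.float64(0.04960858611480741), np.float64(0.05042443802390929), np.float64(0.04941832236773353)]
```

```bash
python3 - <<'E'
from h import *
delta([.6132,.078,.11],-11)
E
```

```text
t 1.78 pos [0.6124 0.0804 0.231 ] yaw -10.44 tilt 0.06 F [-0.4  -0.71 -0.59] op 0.6
shift mm [ -2.3   1.4 121. ] dist 0.121 turn 0.56
```

move_arm([
  {"tx": -0.002,"ty": 0.0012,"tz": 0.02,"turn": 0.5},
  {"tx": -0.002,"ty": 0.0012,"tz": 0.045,"turn": 0.5},
  {"tx": -0.002,"ty": 0.0012,"tz": 0.07,"turn": 0.5},
  {"tx": -0.002,"ty": 0.0012,"tz": 0.095,"turn": 0.5},
  {"tx": -0.002,"ty": 0.0012,"tz": 0.115,"turn": 0.5},
  {"tx": -0.002,"ty": 0.0012,"tz": 0.124,"turn": 0.5},
  {"tx": -0.002,"ty": 0.0012,"tz": 0.128,"turn": 0.5},
  {"tx": -0.002,"ty": 0.0012,"tz": 0.132,"turn": 0.5},
  {"tx": -0.002,"ty": 0.0012,"tz": 0.134,"turn": 0.5},
])

```text
time_s: 2.53
eef_pos: [0.6147, 0.0776, 0.0983]
eef_rot: [0.001, 0.771, 0.636, 0.001]
wrist_force: [0.8, 0.6, -1.0]
opening: 0.603
```

move_arm([
  {"tz": 0.002},
  {"tz": 0.004},
  {"tz": 0.006},
  {"tz": 0.008},
  {"tz": 0.01},
  {"tz": 0.012},
  {"tz": 0.014},
  {"tz": 0.016},
  {"tz": 0.018},
  {"tz": 0.02},
])

```text
validation failed for argument at $.in...
```

move_arm([
  {"tx": 0,"ty": 0,"tz": 0.002,"turn": 0},
  {"tx": 0,"ty": 0,"tz": 0.004,"turn": 0},
  {"tx": 0,"ty": 0,"tz": 0.006,"turn": 0},
  {"tx": 0,"ty": 0,"tz": 0.008,"turn": 0},
  {"tx": 0,"ty": 0,"tz": 0.01,"turn": 0},
  {"tx": 0,"ty": 0,"tz": 0.012,"turn": 0},
  {"tx": 0,"ty": 0,"tz": 0.014,"turn": 0},
  {"tx": 0,"ty": 0,"tz": 0.016,"turn": 0},
  {"tx": 0,"ty": 0,"tz": 0.018,"turn": 0},
  {"tx": 0,"ty": 0,"tz": 0.02,"turn": 0},
])

```text
time_s: 3.37
eef_pos: [0.6144, 0.0771, 0.0774]
eef_rot: [0.0, 0.772, 0.636, 0.0]
wrist_force: [-0.4, -0.5, 4.6]
opening: 0.599
```

move_arm([
  {"tx": 0,"ty": 0,"tz": 0.002,"turn": 0},
  {"tx": 0,"ty": 0,"tz": 0.004,"turn": 0},
  {"tx": 0,"ty": 0,"tz": 0.006,"turn": 0},
  {"tx": 0,"ty": 0,"tz": 0.008,"turn": 0},
  {"tx": 0,"ty": 0,"tz": 0.01,"turn": 0},
  {"tx": 0,"ty": 0,"tz": 0.012,"turn": 0},
  {"tx": 0,"ty": 0,"tz": 0.014,"turn": 0},
  {"tx": 0,"ty": 0,"tz": 0.016,"turn": 0},
  {"tx": 0,"ty": 0,"tz": 0.018,"turn": 0},
  {"tx": 0,"ty": 0,"tz": 0.02,"turn": 0},
])

```text
time_s: 4.2
eef_pos: [0.6143, 0.0771, 0.0573]
eef_rot: [0.0, 0.772, 0.636, 0.0]
wrist_force: [2.6, -0.9, 4.7]
opening: 0.6
```

move_arm([
  {"tx": 0,"ty": 0,"tz": 0.001,"turn": 0},
  {"tx": 0,"ty": 0,"tz": 0.002,"turn": 0},
  {"tx": 0,"ty": 0,"tz": 0.003,"turn": 0},
  {"tx": 0,"ty": 0,"tz": 0.004,"turn": 0},
])

```text
time_s: 4.53
eef_pos: [0.6143, 0.0771, 0.0533]
eef_rot: [0.0, 0.772, 0.636, 0.0]
wrist_force: [3.2, -0.8, 4.8]
opening: 0.601
```

move_arm([
  {"tx": 0,"ty": 0,"tz": 0.0006,"turn": 0},
  {"tx": 0,"ty": 0,"tz": 0.0012,"turn": 0},
  {"tx": 0,"ty": 0,"tz": 0.0012,"turn": 0},
])

```text
time_s: 4.78
eef_pos: [0.6141, 0.0772, 0.052]
eef_rot: [0.0, 0.772, 0.636, 0.0]
wrist_force: [3.0, 0.4, 4.2]
opening: 0.6
```

move_arm([
  {"tx": 0,"ty": 0,"tz": 0.0006,"turn": 0},
  {"tx": 0,"ty": 0,"tz": 0.0012,"turn": 0},
  {"tx": 0,"ty": 0,"tz": 0.0012,"turn": 0},
])

```text
time_s: 5.03
eef_pos: [0.614, 0.0772, 0.0508]
eef_rot: [-0.0, 0.772, 0.636, -0.0]
wrist_force: [2.9, -0.8, 4.6]
opening: 0.598
```

```bash
python3 - <<'E'
from h import *
p,d,c=shot('side','s2'); P=pts(d,c); delta([0.614,.077,.05])
m=(np.hypot(P[...,0]-.6132,P[...,1]-.078)<.047)&(np.hypot(P[...,0]-.6132,P[...,1]-.078)>.02)
q=P[m][:,2]; print(np.histogram(q,bins=np.arange(.03,.1,.002)))
crop('s2',250,130,150,110,5,'s2c')
E
```

```text
t 5.08 pos [0.6139 0.0772 0.0508] yaw -10.99 tilt 0.01 F [ 1.85 -0.19  3.53] op 0.601
shift mm [-0.2  0.1  0.8] dist 0.001 turn None
(array([ 15,  11,  12,  11,   9,   2,   1,   0,   0,   3,  52, 168, 137,
         8,   2,   1,   4,   5,   8,   1,   6,   4,   4,   3,   5,   5,
         1,   1,   0,   0,   0,   1,   0,   0]), array([0.03 , 0.032, 0.034, 0.036, 0.038, 0.04 , 0.042, 0.044, 0.046,
       0.048, 0.05 , 0.052, 0.054, 0.056, 0.058, 0.06 , 0.062, 0.064,
       0.066, 0.068, 0.07 , 0.072, 0.074, 0.076, 0.078, 0.08 , 0.082,
       0.084, 0.086, 0.088, 0.09 , 0.092, 0.094, 0.096, 0.098]))
```

View pics/s2c.png

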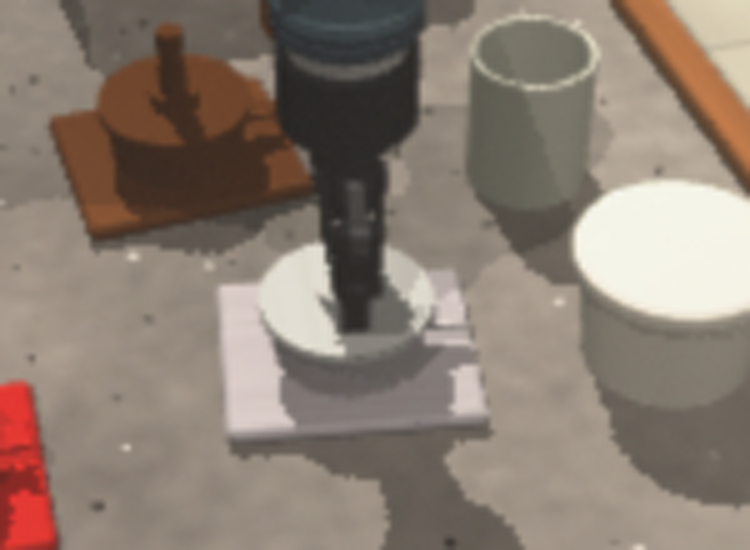

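move_arm([
  {"tx": 0,"ty": 0,"tz": 0.0004,"turn": 0},
  {"tx": 0,"ty": 0,"tz": 0.0008,"turn": 0},
  {"tx": 0,"ty": 0,"tz": 0.0008,"turn": 0},
])

```text
time_s: 5.33
eef_pos: [0.6139, 0.0772, 0.05]
eef_rot: [-0.0, 0.772, 0.636, -0.0]
wrist_force: [2.7, -1.7, 3.7]
opening: 0.601
```

move_arm([
  {"tx": 0,"ty": 0,"tz": 0.0004,"turn": 0},
  {"tx": 0,"ty": 0,"tz": 0.0008,"turn": 0},
  {"tx": 0,"ty": 0,"tz": 0.0008,"turn": 0},
])

```text
time_s: 5.58
eef_pos: [0.614, 0.0772, 0.0497]
eef_rot: [-0.0, 0.772, 0.636, -0.0]
wrist_force: [1.0, -1.4, 8.1]
opening: 0.602
```

move_arm([
  {"tx": 0,"ty": 0,"tz": 0.0004,"turn": 0},
  {"tx": 0,"ty": 0,"tz": 0.0004,"turn": 0},
])

```text
time_s: 5.75
eef_pos: [0.614, 0.0772, 0.0497]
eef_rot: [-0.0, 0.772, 0.636, -0.0]
wrist_force: [0.4, -0.5, 10.1]
opening: 0.602
```

move_arm([
  {"tx": 0,"ty": 0,"tz": -0.005,"turn": 0},
  {"tx": 0,"ty": 0,"tz": -0.02,"turn": 0},
  {"tx": 0,"ty": 0,"tz": -0.045,"turn": 0},
  {"tx": 0,"ty": 0,"tz": -0.07,"turn": 0},
  {"tx": 0,"ty": 0,"tz": -0.08,"turn": 0},
  {"tx": 0,"ty": 0,"tz": -0.08,"turn": 0},
  {"tx": 0,"ty": 0,"tz": -0.08,"turn": 0},
], gripper=1.0)

```text
time_s: 6.33
eef_pos: [0.6133, 0.0773, 0.1281]
eef_rot: [-0.0, 0.772, 0.636, -0.0]
wrist_force: [0.1, -0.3, 0.4]
opening: 1.001
```

```bash
python3 - <<'E'
from h import *
delta([0.55,.09,.13]); shot('wrist','w2'); p,d,c=shot('side','s3')
P=pts(d,c);r=np.hypot(P[...,0]-.6132,P[...,1]-.078);q=P[(r<.047)&(r>.02)][:,2];print(np.median(q[(q>.045)&(q<.062)]))
a=cv2.imread('pics/w2.png'); b=cv2.imread('pics/s3.png')[130:240,250:400]
crop('s3',280,140,90,90,6,'s3c')
E
```

```text
t 6.33 pos [0.6133 0.0773 0.1281] yaw -10.99 tilt 0.07 F [ 0.13 -0.33  0.38] op 1.001
shift mm [  0.4 -64.6  -1.8] dist 0.065 turn None
0.05240706809342621
```

View pics/w2.png

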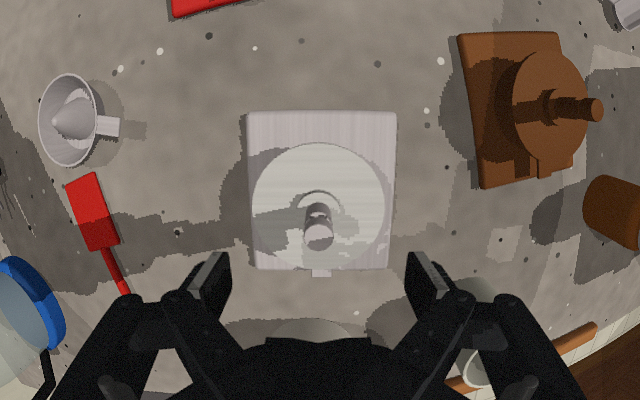

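View pics/s3c.png

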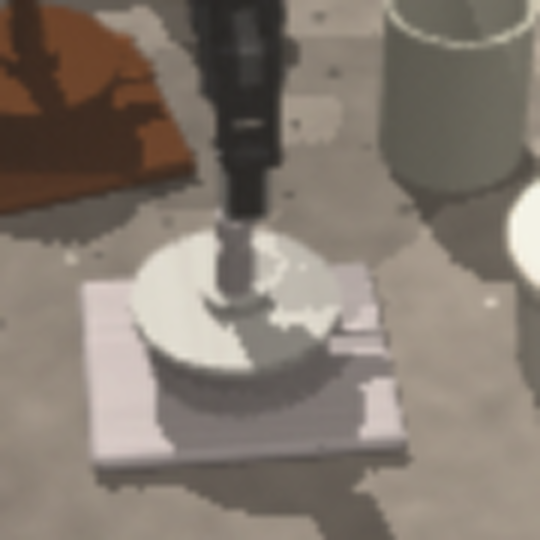

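```bash
python3 - <<'E'
from h import *
crop('w2',285,180,70,75,8,'w2c')
E
```

```text
(no output)
```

View pics/w2c.png

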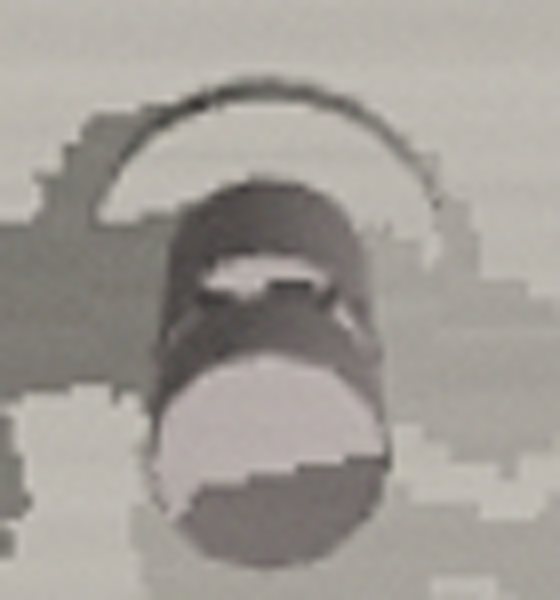

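```bash
python3 - <<'E'
from h import *
p,d,c=load('w2')
F=lambda a,b,z:fplane(285+(a+.5)/8-.5,180+(b+.5)/8-.5,z,c)
print('post',F(271,461,.105), 'diam pts',np.linalg.norm(F(158,461,.105)-F(388,461,.105)), 'boss c', F(268,250,.061),'boss L/R',F(97,220,.061),F(440,220,.061))
print('boss back',F(268,85,.061))
E
```

```text
post [0.61330735 0.07800789 0.105     ] diam pts 0.016687880256102856 boss c [0.61179269 0.0781284  0.061     ] boss L/R [0.60614519 0.06374945 0.061     ] [0.61196576 0.09366375 0.061     ]
boss back [0.59689828 0.08102121 0.061     ]
```

```bash
python3 - <<'E'
from h import *
p,d,c=load('top0'); g=p.astype(int); m=((g[...,2]-g[...,0]>80)&(g[...,2]>120)).astype(np.uint8)
k=max(cv2.findContours(m,cv2.RETR_EXTERNAL,cv2.CHAIN_APPROX_NONE)[0],key=cv2.contourArea)[:,0]
W=np.array([onplane(u,v,.01,c)[:2] for u,v in k],np.float32); print(cv2.minEnclosingCircle(W),W.min(0),W.max(0))
delta([.47,-.365,.2],0)
E
```

```text
((0.698979914188385, -0.4082445502281189), 0.07946915924549103) [ 0.6212665  -0.44971326] [ 0.7700099  -0.33247915]
t 6.43 pos [0.6124 0.0773 0.1267] yaw -10.99 tilt 0.22 F [-0.76 -0.12  0.32] op 1.002
shift mm [-461.4  -55.8  -72.9] dist 0.47 turn -10.99
```

move_arm([
  {"tx": 0,"ty": 0,"tz": -0.03,"turn": 0},
  {"tx": -0.03,"ty": -0.003,"tz": -0.05,"turn": -1},
  {"tx": -0.065,"ty": -0.008,"tz": -0.06,"turn": -2},
  {"tx": -0.1,"ty": -0.012,"tz": -0.07,"turn": -3},
  {"tx": -0.14,"ty": -0.017,"tz": -0.072,"turn": -4},
  {"tx": -0.18,"ty": -0.022,"tz": -0.072,"turn": -5},
  {"tx": -0.22,"ty": -0.027,"tz": -0.072,"turn": -6},
  {"tx": -0.26,"ty": -0.032,"tz": -0.072,"turn": -7},
  {"tx": -0.3,"ty": -0.037,"tz": -0.072,"turn": -8},
  {"tx": -0.34,"ty": -0.042,"tz": -0.072,"turn": -9},
  {"tx": -0.38,"ty": -0.046,"tz": -0.072,"turn": -10},
  {"tx": -0.42,"ty": -0.051,"tz": -0.072,"turn": -11},
  {"tx": -0.45,"ty": -0.055,"tz": -0.072,"turn": -11},
  {"tx": -0.461,"ty": -0.056,"tz": -0.072,"turn": -11},
  {"tx": -0.461,"ty": -0.056,"tz": -0.072,"turn": -11},
  {"tx": -0.461,"ty": -0.056,"tz": -0.072,"turn": -11},
  {"tx": -0.461,"ty": -0.056,"tz": -0.072,"turn": -11},
])

```text
time_s: 7.85
eef_pos: [0.4714, -0.3628, 0.1999]
eef_rot: [-0.001, 0.707, 0.708, 0.0]
wrist_force: [-0.2, 1.2, -0.6]
opening: 0.999
```

```bash
python3 - <<'E'
from h import *
delta([.482,-.365,.1],0); shot('wrist','w3')
E
```

```text
t 7.85 pos [ 0.4714 -0.3628  0.1999] yaw 0.07 tilt 0.13 F [-0.22  1.17 -0.61] op 0.999
shift mm [-2.4 10.7 99.9] dist 0.1 turn 0.07
```

View pics/w3.png

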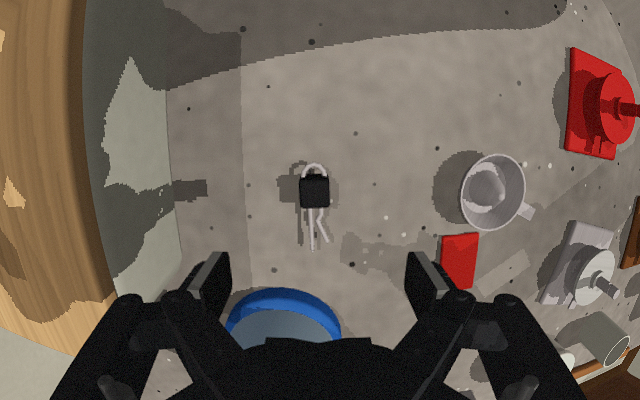

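```bash
python3 - <<'E'
from h import *
crop('w3',280,155,70,100,6,'w3c')
E
```

```text
(no output)
```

View pics/w3c.png

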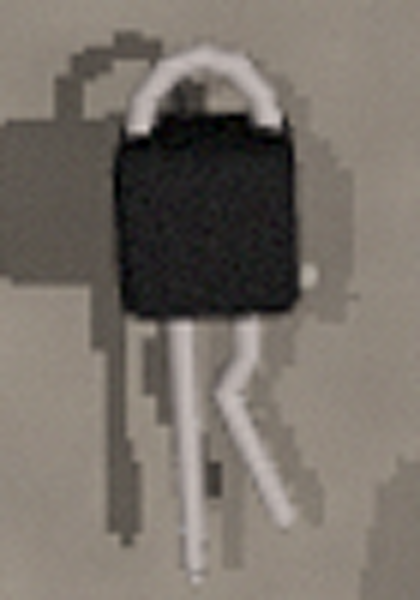

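```bash
python3 - <<'E'
from h import *
p,d,c=load('w3')
F=lambda a,b,z:fplane(280+(a+.5)/6-.5,155+(b+.5)/6-.5,z,c)
a,b=F(181,330,.017),F(196,578,.017); ang=np.arctan2(*(b-a)[1::-1]); print('leg',a,b,'yaw',np.degrees(ang),np.linalg.norm(b-a))
ex=np.array([np.cos(ang),np.sin(ang)]);ey=np.array([-ex[1],ex[0]])
print('centre from tip',b[:2]-.074*ex+.006*ey)
eye=F(203,45,.017); print('eye',eye,'centre',eye[:2]+.032*ex)
for z in(.034,):
  cs=[F(a,b,z) for a,b in[(120,125),(292,125),(298,303),(125,312)]]; print('top',np.mean(cs,0),[np.linalg.norm(cs[i]-cs[i-1]).round(4) for i in range(4)])
delta([.482,-.365,.1],np.degrees(ang))
E
```

```text
leg [ 0.50684899 -0.37120933  0.017     ] [ 0.55743918 -0.36871492  0.017     ] yaw 2.8227541733905195 0.05065164181002599
centre from tip [ 0.48323348 -0.36636643]
eye [ 0.45385426 -0.36701147  0.017     ] centre [ 0.48581543 -0.36543558]
top [ 0.48095735 -0.3659079   0.034     ] [np.float64(0.0332), np.float64(0.0291), np.float64(0.0316), np.float64(0.0301)]
t 7.9 pos [ 0.4716 -0.3627  0.2002] yaw 0.11 tilt 0.1 F [ 0.38 -0.16  0.75] op 1.0
shift mm [ -2.5  10.4 100.2] dist 0.101 turn -2.71
```

```bash
python3 - <<'E'
from h import *
delta([.483,-.366,.004],2.4)
E
```

```text
t 7.9 pos [ 0.4716 -0.3627  0.2002] yaw 0.11 tilt 0.1 F [ 0.38 -0.16  0.75] op 1.0
shift mm [ -3.6  11.5 196.2] dist 0.197 turn -2.29
```

move_arm([
  {"tx": -0.0035,"ty": 0.0115,"tz": 0.03,"turn": -2.3},
  {"tx": -0.0035,"ty": 0.0115,"tz": 0.065,"turn": -2.3},
  {"tx": -0.0035,"ty": 0.0115,"tz": 0.1,"turn": -2.3},
  {"tx": -0.0035,"ty": 0.0115,"tz": 0.13,"turn": -2.3},
  {"tx": -0.0035,"ty": 0.0115,"tz": 0.155,"turn": -2.3},
  {"tx": -0.0035,"ty": 0.0115,"tz": 0.173,"turn": -2.3},
  {"tx": -0.0035,"ty": 0.0115,"tz": 0.185,"turn": -2.3},
  {"tx": -0.0035,"ty": 0.0115,"tz": 0.192,"turn": -2.3},
  {"tx": -0.0035,"ty": 0.0115,"tz": 0.196,"turn": -2.3},
  {"tx": -0.0035,"ty": 0.0115,"tz": 0.196,"turn": -2.3},
  {"tx": -0.0035,"ty": 0.0115,"tz": 0.196,"turn": -2.3},
])

```text
time_s: 8.82
eef_pos: [0.4834, -0.3686, 0.006]
eef_rot: [0.001, 0.693, 0.721, -0.0]
wrist_force: [-0.5, 0.4, 0.3]
opening: 0.996
```

```bash
python3 - <<'E'
from h import *
delta([.483,-.366,.004],2.4); shot('wrist','w4'); crop('w4',200,150,260,150,3,'w4c')
E
```

```text
t 8.82 pos [ 0.4834 -0.3686  0.006 ] yaw 2.33 tilt 0.1 F [-0.46  0.41  0.25] op 0.996
shift mm [ 2.6 -0.3  2. ] dist 0.003 turn -0.07
```

View pics/w4c.png

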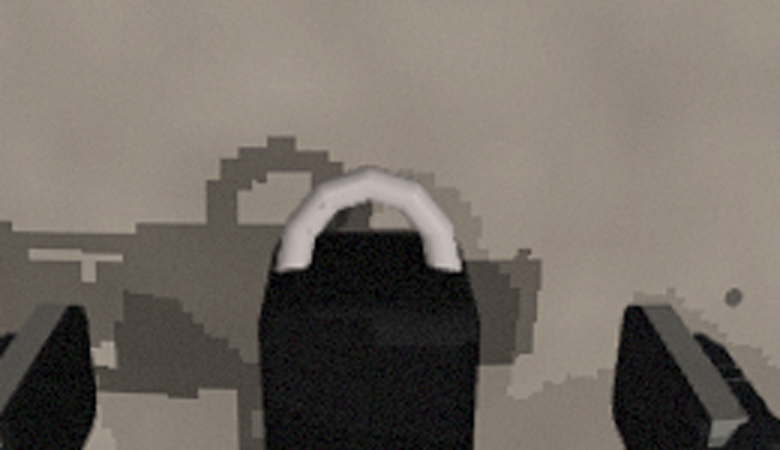

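move_arm([
  {"tx": 0.0024,"ty": 0,"tz": 0.001,"turn": 0},
  {"tx": 0.0024,"ty": 0,"tz": 0.0015,"turn": 0},
  {"tx": 0.0024,"ty": 0,"tz": 0.0015,"turn": 0},
])

```text
time_s: 9.12
eef_pos: [0.4827, -0.3659, 0.0039]
eef_rot: [0.0, 0.693, 0.721, -0.0]
wrist_force: [-0.2, 0.1, -0.1]
opening: 1.001
```

move_arm([
  {"tx": 0,"ty": 0,"tz": 0,"turn": 0},
  {"tx": 0,"ty": 0,"tz": 0,"turn": 0},
  {"tx": 0,"ty": 0,"tz": 0,"turn": 0},
  {"tx": 0,"ty": 0,"tz": 0,"turn": 0},
  {"tx": 0,"ty": 0,"tz": 0,"turn": 0},
  {"tx": 0,"ty": 0,"tz": 0,"turn": 0},
  {"tx": 0,"ty": 0,"tz": 0,"turn": 0},
  {"tx": 0,"ty": 0,"tz": 0,"turn": 0},
  {"tx": 0,"ty": 0,"tz": 0,"turn": 0},
  {"tx": 0,"ty": 0,"tz": 0,"turn": 0},
  {"tx": 0,"ty": 0,"tz": 0,"turn": 0},
  {"tx": 0,"ty": 0,"tz": 0,"turn": 0},
], gripper=0.2)

```text
time_s: 10.12
eef_pos: [0.4827, -0.366, 0.0036]
eef_rot: [0.0, 0.693, 0.721, -0.0]
wrist_force: [0.7, 0.5, 3.0]
opening: 0.365
```

move_arm([
  {"tx": 0,"ty": 0,"tz": -0.004,"turn": 0},
  {"tx": 0,"ty": 0,"tz": -0.015,"turn": 0},
  {"tx": 0,"ty": 0,"tz": -0.035,"turn": 0},
  {"tx": 0,"ty": 0,"tz": -0.06,"turn": 0},
  {"tx": 0,"ty": 0,"tz": -0.09,"turn": 0},
  {"tx": 0,"ty": 0,"tz": -0.12,"turn": 0},
  {"tx": 0,"ty": 0,"tz": -0.145,"turn": 0},
  {"tx": 0,"ty": 0,"tz": -0.155,"turn": 0},
  {"tx": 0,"ty": 0,"tz": -0.156,"turn": 0},
])

```text
time_s: 10.87
eef_pos: [0.4838, -0.367, 0.1628]
eef_rot: [0.003, 0.693, 0.721, -0.0]
wrist_force: [-0.3, -0.3, -0.4]
opening: 0.361
```

```bash
python3 - <<'E'
from h import *
delta([.5133,.1036,.16],-11); shot('wrist','w5'); crop('w5',220,150,200,150,4,'w5c')
E
```

```text
t 10.87 pos [ 0.4838 -0.367   0.1628] yaw 2.32 tilt 0.32 F [-0.33 -0.25 -0.39] op 0.361
shift mm [469.   48.5   1. ] dist 0.472 turn 13.32
```

View pics/w5c.png

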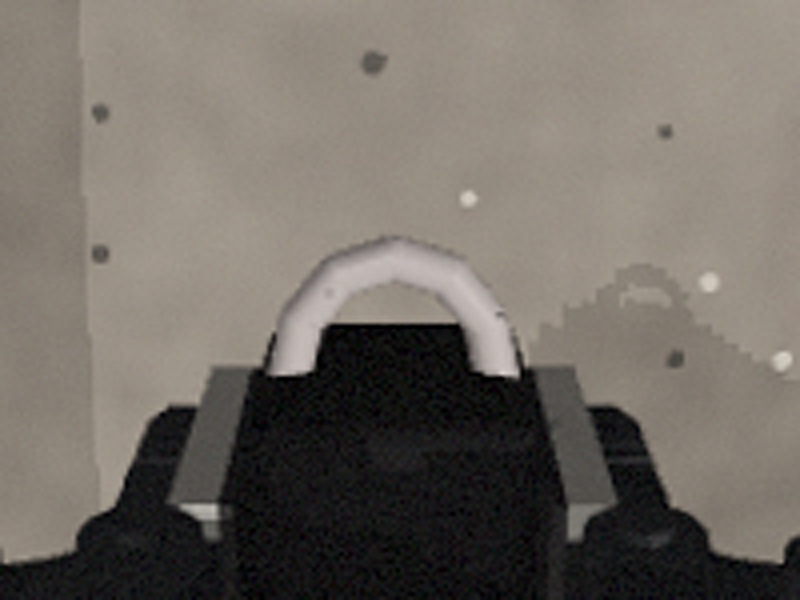

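move_arm([
  {"tx": 0.02,"ty": 0.002,"tz": 0,"turn": 1},
  {"tx": 0.05,"ty": 0.005,"tz": 0,"turn": 2},
  {"tx": 0.085,"ty": 0.009,"tz": 0,"turn": 3},
  {"tx": 0.12,"ty": 0.012,"tz": 0,"turn": 4},
  {"tx": 0.16,"ty": 0.016,"tz": 0,"turn": 5},
  {"tx": 0.2,"ty": 0.02,"tz": 0,"turn": 6},
  {"tx": 0.24,"ty": 0.025,"tz": 0,"turn": 7},
  {"tx": 0.28,"ty": 0.029,"tz": 0,"turn": 8},
  {"tx": 0.32,"ty": 0.033,"tz": 0,"turn": 9},
  {"tx": 0.355,"ty": 0.037,"tz": 0,"turn": 10},
  {"tx": 0.39,"ty": 0.04,"tz": 0,"turn": 11},
  {"tx": 0.42,"ty": 0.043,"tz": 0,"turn": 12},
  {"tx": 0.445,"ty": 0.046,"tz": 0,"turn": 13},
  {"tx": 0.46,"ty": 0.048,"tz": 0,"turn": 13.3},
  {"tx": 0.468,"ty": 0.0485,"tz": 0,"turn": 13.3},
  {"tx": 0.469,"ty": 0.0485,"tz": 0,"turn": 13.3},
  {"tx": 0.469,"ty": 0.0485,"tz": 0,"turn": 13.3},
  {"tx": 0.469,"ty": 0.0485,"tz": 0,"turn": 13.3},
])

```text
time_s: 12.42
eef_pos: [0.5117, 0.1039, 0.1586]
eef_rot: [-0.0, 0.772, 0.636, -0.001]
wrist_force: [0.3, -0.5, -0.5]
opening: 0.361
```

```bash
python3 - <<'E'
from h import *
delta([.5133,.1036,.0736],-11)
E
```

```text
t 12.42 pos [0.5117 0.1039 0.1586] yaw -11.02 tilt 0.09 F [ 0.32 -0.49 -0.54] op 0.361
shift mm [ 0.1  1.8 85. ] dist 0.085 turn -0.02
```

move_arm([
  {"tx": 0,"ty": 0,"tz": 0.015,"turn": 0},
  {"tx": 0,"ty": 0,"tz": 0.035,"turn": 0},
  {"tx": 0,"ty": 0,"tz": 0.055,"turn": 0},
  {"tx": 0,"ty": 0,"tz": 0.072,"turn": 0},
  {"tx": 0,"ty": 0,"tz": 0.08,"turn": 0},
  {"tx": 0,"ty": 0,"tz": 0.084,"turn": 0},
  {"tx": 0,"ty": 0,"tz": 0.085,"turn": 0},
  {"tx": 0,"ty": 0,"tz": 0.085,"turn": 0},
  {"tx": 0,"ty": 0,"tz": 0.085,"turn": 0},
  {"tx": 0,"ty": 0,"tz": 0.085,"turn": 0},
])

```text
time_s: 13.25
eef_pos: [0.513, 0.1047, 0.0755]
eef_rot: [0.001, 0.772, 0.636, 0.001]
wrist_force: [-0.3, -0.3, -0.7]
opening: 0.368
```

```bash
python3 - <<'E'
from h import *
delta([.5133,.1036,.0736],-11); shot('side','s6'); shot('top','t6'); shot('wrist','w6'); delta([.5133,.1036,.0736],-11)
crop('s6',250,120,120,100,6,'s6c'); crop('t6',245,140,110,90,7,'t6c')
E
```

```text
t 13.25 pos [0.513  0.1047 0.0755] yaw -10.99 tilt 0.11 F [-0.34 -0.26 -0.69] op 0.368
shift mm [-1.   0.5  1.9] dist 0.002 turn 0.01
t 13.4 pos [0.5125 0.1049 0.075 ] yaw -10.98 tilt 0.07 F [ 0.38 -0.02 -1.42] op 0.363
shift mm [-1.1  1.   1.4] dist 0.002 turn 0.02
```

View pics/s6c.png

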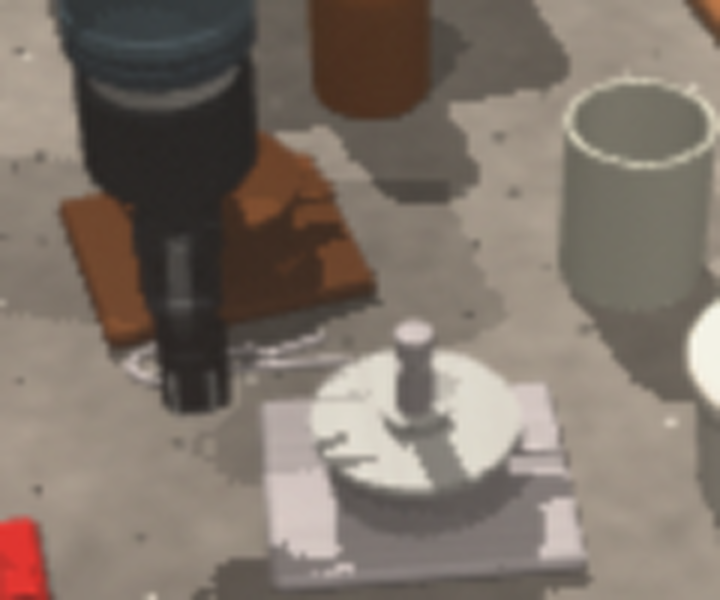

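View pics/t6c.png

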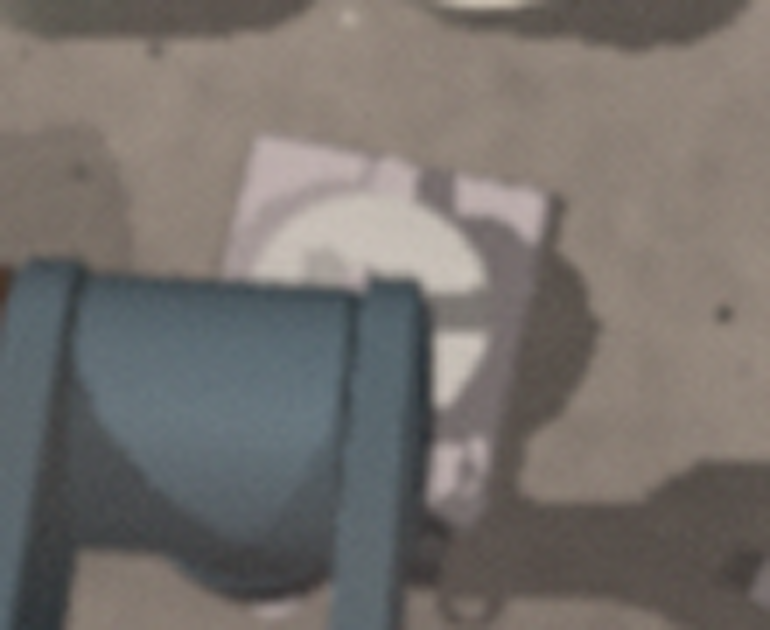

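View pics/w6.png

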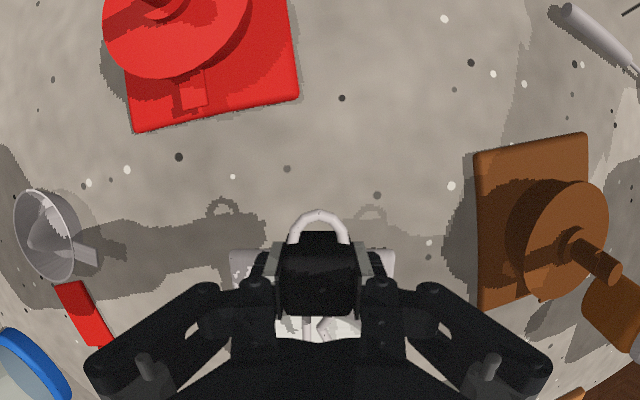

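```bash
python3 - <<'E'
from h import *
p,d,c=load('s6'); y=np.radians(-11); ex=np.array([np.cos(y),np.sin(y),0]);ey=np.array([-ex[1],ex[0],0])
T=np.array([.5128,.1048,.0752]); C=T+[0,0,.0134]; post=np.array([.6133,.0780,.105])
tocrop=lambda q,u,v,s:((q-[u,v]+.5)*s-.5).round(1)
pp=lambda P:tocrop(proj(P,c),250,120,6)
print('tip',pp(C+.074*ex-.006*ey),'eye',pp(C-.032*ex),'post top',pp(post),'bent tip',pp(C+.06*ex+.0115*ey))
print('tip rel hole',(C+.074*ex-.006*ey-post)@ex,(C+.074*ex-.006*ey-post)@ey,C[2]-.087)
J=[(proj(C+.074*ex+k,c)-proj(C+.074*ex,c))[0]*6 for k in (.001*ex,.001*ey,np.array([0,0,.001]))];print('px/mm crop',np.round(J,2))
crop('w6',260,200,120,150,5,'w6c'); crop('s6',255,165,75,45,10,'s6d')
E
```

```text
tip [[354.6 360.5]] eye [[125.1 367.5]] post top [[418.6 330.5]] bent tip [[321.9 338.4]]
tip rel hole -0.02976721301258156 0.001131304481054664 0.0016000000000000042
px/mm crop [[ 2.14 -0.14]
 [-0.16 -1.38]
 [-0.05 -1.65]]
```

View pics/w6c.png

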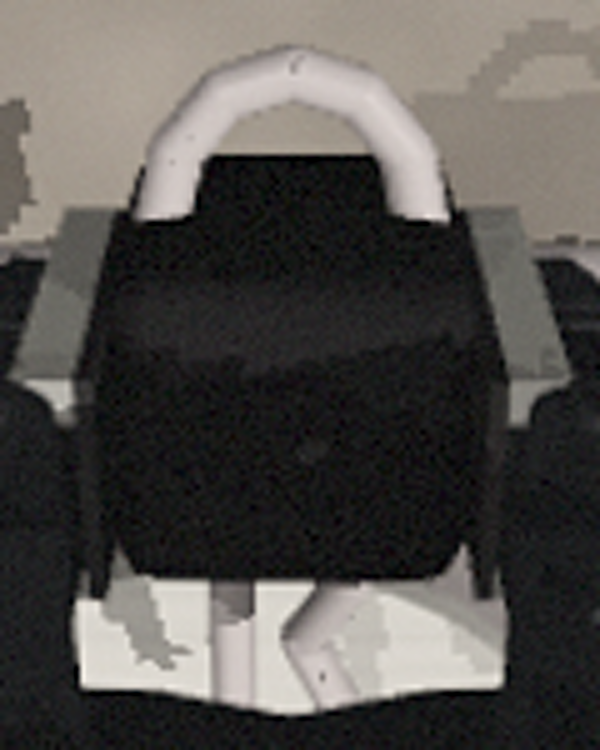

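View pics/s6d.png

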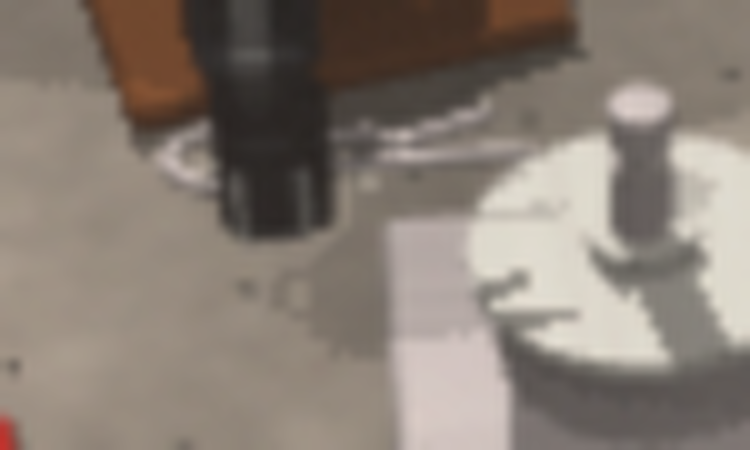

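move_arm([
  {"tx": 0,"ty": 0,"tz": 0,"turn": 0},
  {"tx": 0,"ty": 0,"tz": 0,"turn": 0},
  {"tx": 0,"ty": 0,"tz": 0,"turn": 0},
])

```text
time_s: 13.65
eef_pos: [0.5122, 0.1048, 0.0745]
eef_rot: [0.0, 0.772, 0.636, 0.0]
wrist_force: [-0.2, 0.2, -1.9]
opening: 0.364
```

move_arm([
  {"tx": 0,"ty": 0,"tz": 0,"turn": 0},
  {"tx": 0,"ty": 0,"tz": 0,"turn": 0},
  {"tx": 0,"ty": 0,"tz": 0,"turn": 0},
])

```text
time_s: 13.9
eef_pos: [0.5121, 0.1048, 0.0744]
eef_rot: [-0.0, 0.772, 0.636, -0.0]
wrist_force: [-0.3, -0.2, -2.1]
opening: 0.363
```

move_arm([
  {"tx": -0.001,"ty": 0.002,"tz": 0.0008,"turn": 0},
  {"tx": -0.001,"ty": 0.006,"tz": 0.0008,"turn": 0},
  {"tx": -0.001,"ty": 0.011,"tz": 0.0008,"turn": 0},
  {"tx": -0.001,"ty": 0.014,"tz": 0.0008,"turn": 0},
  {"tx": -0.001,"ty": 0.016,"tz": 0.0008,"turn": 0},
  {"tx": -0.001,"ty": 0.017,"tz": 0.0008,"turn": 0},
  {"tx": -0.001,"ty": 0.017,"tz": 0.0008,"turn": 0},
  {"tx": -0.001,"ty": 0.017,"tz": 0.0008,"turn": 0},
  {"tx": -0.001,"ty": 0.017,"tz": 0.0008,"turn": 0},
])

```text
time_s: 14.65
eef_pos: [0.5284, 0.1006, 0.0735]
eef_rot: [-0.0, 0.772, 0.636, -0.0]
wrist_force: [-0.0, 0.2, -0.7]
opening: 0.366
```

```bash
cat >> h.py <<'E'
POST=np.array([.6133,.0780,.087]); _y=np.radians(-11); EX=np.array([np.cos(_y),np.sin(_y),0]);EY=np.array([-EX[1],EX[0],0])
def st():
    o=get_obs();T=o['eef_pos']; C=T+[0,0,.0134]-POST
    print('t',round(o['time_s'],2),'tip rel hole mm',np.round([1e3*(C@EX+.074),1e3*(C@EY-.006),1e3*C[2]],2),'gripx',round(1e3*(C@EX),1),'F press axes',(o['wrist_force']@np.array([EX,EY,[0,0,1]]).T).round(2))
E
python3 - <<'E'
from h import *
st(); shot('side','s7'); shot('wrist','w7'); st(); crop('s7',280,160,60,45,12,'s7c'); crop('w7',260,270,120,80,6,'w7c')
E
```

```text
t 14.65 tip rel hole mm [-13.64  -0.02  -0.12] gripx -87.6 F press axes [-0.05  0.24 -0.74]
t 14.75 tip rel hole mm [-13.63   0.03  -0.05] gripx -87.6 F press axes [ 0.14 -1.35 -1.06]
```

View pics/s7c.png

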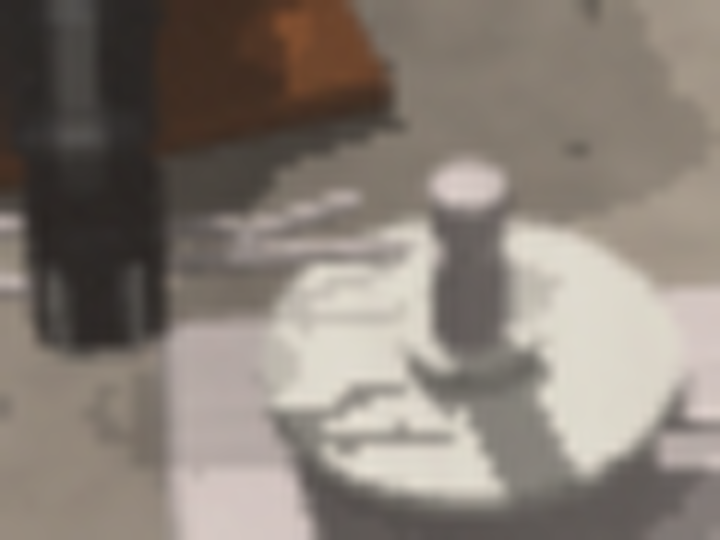

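View pics/w7c.png

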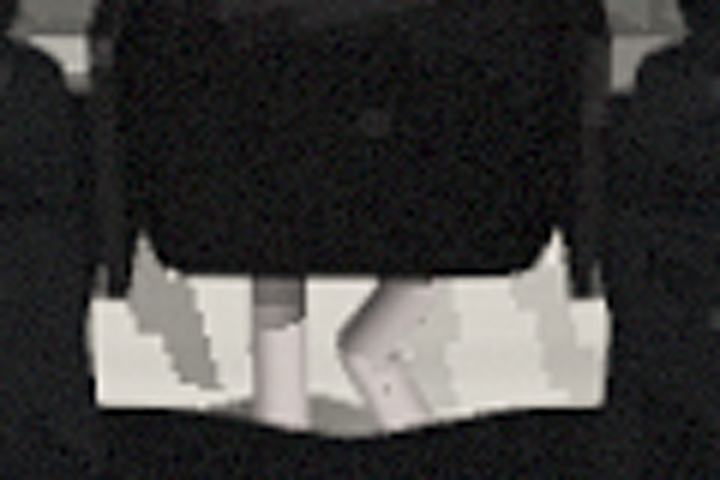

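move_arm([
  {"tx": 0,"ty": 0.001,"tz": 0,"turn": 0},
  {"tx": 0,"ty": 0.002,"tz": 0,"turn": 0},
  {"tx": 0,"ty": 0.003,"tz": 0,"turn": 0},
  {"tx": 0,"ty": 0.004,"tz": 0,"turn": 0},
  {"tx": 0,"ty": 0.005,"tz": 0,"turn": 0},
  {"tx": 0,"ty": 0.006,"tz": 0,"turn": 0},
  {"tx": 0,"ty": 0.006,"tz": 0,"turn": 0},
])

```text
time_s: 15.33
eef_pos: [0.5348, 0.0993, 0.0736]
eef_rot: [0.0, 0.772, 0.636, 0.0]
wrist_force: [0.4, 0.5, -2.2]
opening: 0.364
```

move_arm([
  {"tx": 0,"ty": 0.001,"tz": 0,"turn": 0},
  {"tx": 0,"ty": 0.002,"tz": 0,"turn": 0},
  {"tx": 0,"ty": 0.002,"tz": 0,"turn": 0},
])

```text
time_s: 15.58
eef_pos: [0.5367, 0.099, 0.0736]
eef_rot: [0.0, 0.772, 0.636, 0.0]
wrist_force: [0.0, 1.2, -0.8]
opening: 0.365
```

```bash
python3 - <<'E'
from h import *
st(); shot('side','s8'); crop('s8',280,160,60,45,12,'s8c')
E
```

```text
t 15.58 tip rel hole mm [-5.18 -0.04  0.04] gripx -79.2 F press axes [-0.21  1.21 -0.81]
```

View pics/s8c.png

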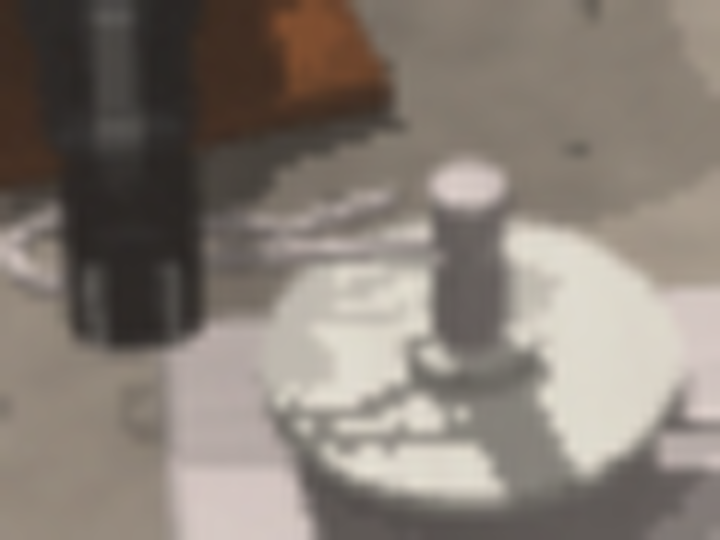

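move_arm([
  {"tx": 0,"ty": 0.001,"tz": 0,"turn": 0},
  {"tx": 0,"ty": 0.002,"tz": 0,"turn": 0},
  {"tx": 0,"ty": 0.003,"tz": 0,"turn": 0},
  {"tx": 0,"ty": 0.004,"tz": 0,"turn": 0},
  {"tx": 0,"ty": 0.005,"tz": 0,"turn": 0},
])

```text
time_s: 16.05
eef_pos: [0.5415, 0.098, 0.0736]
eef_rot: [0.0, 0.772, 0.636, 0.0]
wrist_force: [0.3, -0.5, -0.9]
opening: 0.367
```

move_arm([
  {"tx": 0,"ty": 0.001,"tz": 0,"turn": 0},
  {"tx": 0,"ty": 0.002,"tz": 0,"turn": 0},
  {"tx": 0,"ty": 0.003,"tz": 0,"turn": 0},
  {"tx": 0,"ty": 0.004,"tz": 0,"turn": 0},
  {"tx": 0,"ty": 0.005,"tz": 0,"turn": 0},
  {"tx": 0,"ty": 0.005,"tz": 0,"turn": 0},
])

```text
time_s: 16.55
eef_pos: [0.5465, 0.0971, 0.0736]
eef_rot: [0.0, 0.772, 0.636, 0.0]
wrist_force: [-0.5, 0.0, -0.2]
opening: 0.366
```

```bash
python3 - <<'E'
from h import *
st(); shot('side','s9'); crop('s9',280,160,60,45,12,'s9c')
E
```

```text
t 16.55 tip rel hole mm [ 4.83 -0.02  0.03] gripx -69.2 F press axes [-0.51 -0.06 -0.24]
```

View pics/s9c.png

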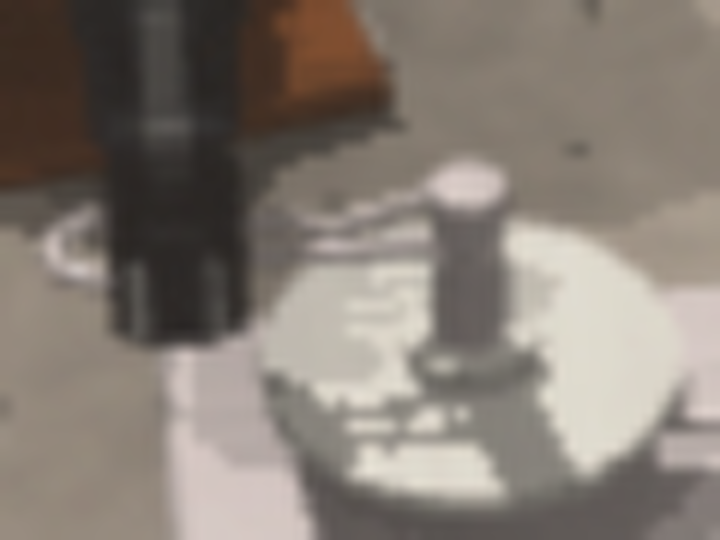

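The straight leg is in the hole with no measurable side force. Continuing slowly.

move_arm([
  {"tx": 0,"ty": 0.001,"tz": 0,"turn": 0},
  {"tx": 0,"ty": 0.002,"tz": 0,"turn": 0},
  {"tx": 0,"ty": 0.003,"tz": 0,"turn": 0},
  {"tx": 0,"ty": 0.004,"tz": 0,"turn": 0},
  {"tx": 0,"ty": 0.005,"tz": 0,"turn": 0},
  {"tx": 0,"ty": 0.006,"tz": 0,"turn": 0},
  {"tx": 0,"ty": 0.007,"tz": 0,"turn": 0},
  {"tx": 0,"ty": 0.008,"tz": 0,"turn": 0},
  {"tx": 0,"ty": 0.009,"tz": 0,"turn": 0},
  {"tx": 0,"ty": 0.01,"tz": 0,"turn": 0},
])

```text
time_s: 17.43
eef_pos: [0.5562, 0.0952, 0.0736]
eef_rot: [-0.0, 0.772, 0.636, -0.0]
wrist_force: [-0.7, 1.0, -0.3]
opening: 0.364
```

```bash
python3 -c "
from h import *
st()"
```

```text
t 17.43 tip rel hole mm [14.66 -0.   -0.03] gripx -59.3 F press axes [-0.86  0.83 -0.27]
```

move_arm([
  {"tx": 0,"ty": 0.001,"tz": 0,"turn": 0},
  {"tx": 0,"ty": 0.002,"tz": 0,"turn": 0},
  {"tx": 0,"ty": 0.003,"tz": 0,"turn": 0},
  {"tx": 0,"ty": 0.004,"tz": 0,"turn": 0},
  {"tx": 0,"ty": 0.005,"tz": 0,"turn": 0},
  {"tx": 0,"ty": 0.006,"tz": 0,"turn": 0},
  {"tx": 0,"ty": 0.007,"tz": 0,"turn": 0},
  {"tx": 0,"ty": 0.008,"tz": 0,"turn": 0},
])

```text
time_s: 18.1
eef_pos: [0.5641, 0.0937, 0.0736]
eef_rot: [-0.0, 0.772, 0.636, 0.0]
wrist_force: [-1.1, 0.3, -1.6]
opening: 0.366
```

move_arm([
  {"tx": 0,"ty": 0.001,"tz": 0,"turn": 0},
  {"tx": 0,"ty": 0.002,"tz": 0,"turn": 0},
  {"tx": 0,"ty": 0.003,"tz": 0,"turn": 0},
  {"tx": 0,"ty": 0.004,"tz": 0,"turn": 0},
  {"tx": 0,"ty": 0.005,"tz": 0,"turn": 0},
])

```text
time_s: 18.52
eef_pos: [0.5688, 0.0928, 0.0735]
eef_rot: [-0.0, 0.772, 0.636, -0.0]
wrist_force: [-0.8, 1.9, -1.0]
opening: 0.366
```

```bash
python3 -c "
from h import *
st()"
```

```text
t 18.52 tip rel hole mm [27.54  0.07 -0.07] gripx -46.5 F press axes [-1.18  1.75 -0.96]
```

move_arm([
  {"tx": 0,"ty": 0.001,"tz": 0,"turn": 0},
  {"tx": 0,"ty": 0.002,"tz": 0,"turn": 0},
  {"tx": 0,"ty": 0.003,"tz": 0,"turn": 0},
  {"tx": 0,"ty": 0.004,"tz": 0,"turn": 0},
])

```text
time_s: 18.85
eef_pos: [0.5723, 0.0924, 0.0733]
eef_rot: [-0.001, 0.772, 0.636, -0.0]
wrist_force: [-2.6, 3.4, -0.8]
opening: 0.363
```

move_arm([
  {"tx": 0,"ty": 0.001,"tz": 0,"turn": 0},
  {"tx": 0,"ty": 0.002,"tz": 0,"turn": 0},
  {"tx": 0,"ty": 0.003,"tz": 0,"turn": 0},
])

```text
time_s: 19.1
eef_pos: [0.5753, 0.0918, 0.0733]
eef_rot: [-0.001, 0.772, 0.636, -0.0]
wrist_force: [-3.4, 4.2, -1.9]
opening: 0.364
```

```bash
python3 -c "
from h import *
st();shot('side','s10');crop('s10',280,160,60,45,12,'s10c')"
```

```text
t 19.1 tip rel hole mm [34.07  0.31 -0.3 ] gripx -39.9 F press axes [-4.14  3.49 -1.87]
```

View pics/s10c.png

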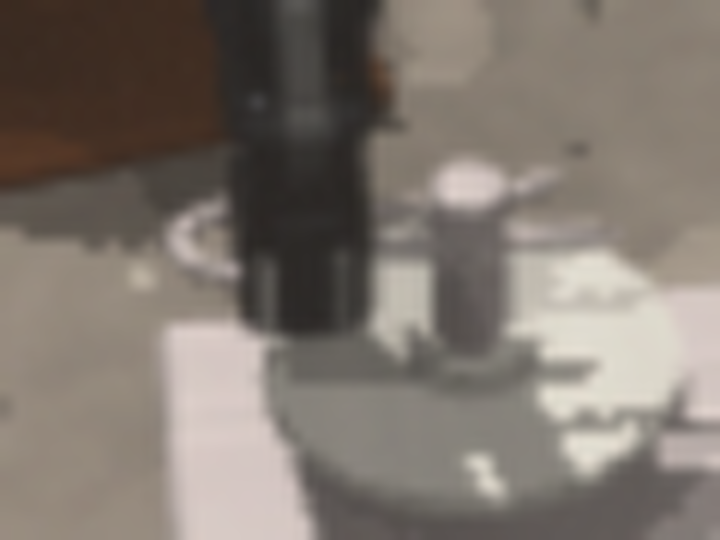

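move_arm([
  {"tx": 0,"ty": 0.001,"tz": 0,"turn": 0},
  {"tx": 0,"ty": 0.002,"tz": 0,"turn": 0},
  {"tx": 0,"ty": 0.003,"tz": 0,"turn": 0},
  {"tx": 0,"ty": 0.003,"tz": 0,"turn": 0},
])

```text
time_s: 19.48
eef_pos: [0.5797, 0.0909, 0.0739]
eef_rot: [0.001, 0.772, 0.636, 0.001]
wrist_force: [1.1, 3.5, -1.3]
opening: 0.364
```

move_arm([
  {"tx": 0,"ty": 0.001,"tz": 0,"turn": 0},
  {"tx": 0,"ty": 0.002,"tz": 0,"turn": 0},
  {"tx": 0,"ty": 0.003,"tz": 0,"turn": 0},
  {"tx": 0,"ty": 0.003,"tz": 0,"turn": 0},
])

```text
time_s: 19.82
eef_pos: [0.5827, 0.0902, 0.074]
eef_rot: [0.001, 0.772, 0.636, 0.001]
wrist_force: [2.1, 3.0, -1.4]
opening: 0.369
```

move_arm([
  {"tx": 0,"ty": 0.001,"tz": 0,"turn": 0},
  {"tx": 0,"ty": 0.002,"tz": 0,"turn": 0},
  {"tx": 0,"ty": 0.003,"tz": 0,"turn": 0},
  {"tx": 0,"ty": 0.003,"tz": 0,"turn": 0},
])

```text
time_s: 20.15
eef_pos: [0.5851, 0.0894, 0.0738]
eef_rot: [0.0, 0.772, 0.636, 0.0]
wrist_force: [2.6, 3.5, -2.3]
opening: 0.364
```

```bash
python3 -c "
from h import *
st()"
```

```text
t 20.15 tip rel hole mm [44.15 -0.2   0.15] gripx -29.8 F press axes [ 1.86  3.91 -2.25]
```

move_arm([
  {"tx": 0,"ty": 0.001,"tz": 0,"turn": 0},
  {"tx": 0,"ty": 0.002,"tz": 0,"turn": 0},
  {"tx": 0,"ty": 0.0025,"tz": 0,"turn": 0},
])

```text
time_s: 20.4
eef_pos: [0.5871, 0.0889, 0.0736]
eef_rot: [0.0, 0.772, 0.636, -0.0]
wrist_force: [-0.1, 1.6, -1.5]
opening: 0.364
```

move_arm([
  {"tx": 0,"ty": 0.0006,"tz": 0,"turn": 0},
  {"tx": 0,"ty": 0.0012,"tz": 0,"turn": 0},
  {"tx": 0,"ty": 0.0012,"tz": 0,"turn": 0},
])

```text
time_s: 20.65
eef_pos: [0.5882, 0.0886, 0.0735]
eef_rot: [0.0, 0.772, 0.636, -0.0]
wrist_force: [-0.6, 1.8, -1.7]
opening: 0.366
```

```bash
python3 -c "
from h import *
st()"
```

```text
t 20.65 tip rel hole mm [47.35 -0.4  -0.11] gripx -26.7 F press axes [-0.95  1.61 -1.67]
```

move_arm([
  {"tx": 0,"ty": 0.0006,"tz": 0,"turn": 0},
  {"tx": 0,"ty": 0.001,"tz": 0,"turn": 0},
  {"tx": 0,"ty": 0.001,"tz": 0,"turn": 0},
])

```text
time_s: 20.9
eef_pos: [0.5886, 0.0886, 0.0734]
eef_rot: [-0.0, 0.772, 0.636, -0.001]
wrist_force: [-2.4, -0.3, 0.6]
opening: 0.364
```

move_arm([
  {"tx": 0,"ty": 0.0005,"tz": 0,"turn": 0},
  {"tx": 0,"ty": 0.0008,"tz": 0,"turn": 0},
  {"tx": 0,"ty": 0.0008,"tz": 0,"turn": 0},
])

```text
time_s: 21.15
eef_pos: [0.5888, 0.0887, 0.0732]
eef_rot: [-0.001, 0.772, 0.636, -0.001]
wrist_force: [-5.7, 0.0, 1.4]
opening: 0.367
```

```bash
python3 -c "
from h import *
st();shot('side','s11');crop('s11',280,160,60,45,12,'s11c')"
```

```text
t 21.15 tip rel hole mm [47.95 -0.18 -0.36] gripx -26.0 F press axes [-5.62 -1.08  1.37]
```

View pics/s11c.png

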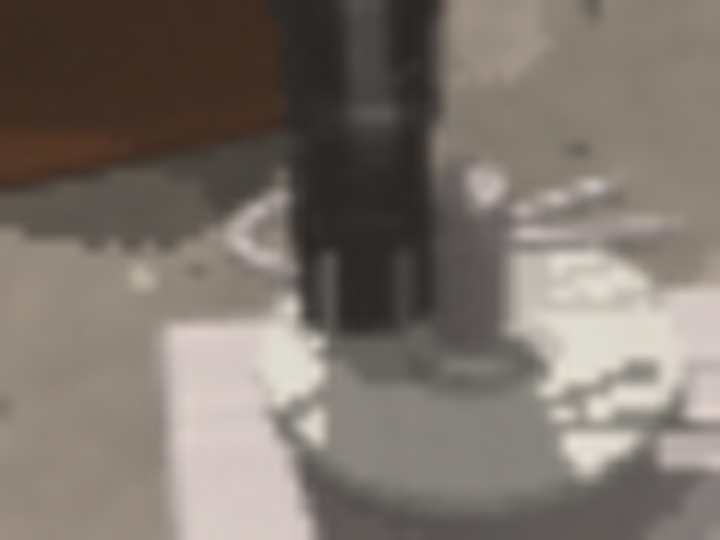

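Grip has met the post (force rising sharply to about 6 N). Relieving the push, then releasing.

move_arm([
  {"tx": 0,"ty": -0.001,"tz": 0,"turn": 0},
  {"tx": 0,"ty": -0.001,"tz": 0,"turn": 0},
  {"tx": 0,"ty": -0.001,"tz": 0,"turn": 0},
])

```text
time_s: 21.45
eef_pos: [0.5887, 0.0888, 0.0733]
eef_rot: [-0.0, 0.772, 0.636, -0.0]
wrist_force: [-3.3, 0.6, -1.0]
opening: 0.366
```

move_arm([
  {"tx": 0,"ty": 0,"tz": 0,"turn": 0},
  {"tx": 0,"ty": 0,"tz": 0,"turn": 0},
  {"tx": 0,"ty": 0,"tz": 0,"turn": 0},
  {"tx": 0,"ty": 0,"tz": 0,"turn": 0},
  {"tx": 0,"ty": 0,"tz": 0,"turn": 0},
  {"tx": 0,"ty": 0,"tz": 0,"turn": 0},
], gripper=0.65)

```text
time_s: 21.95
eef_pos: [0.5892, 0.0888, 0.0738]
eef_rot: [0.0, 0.772, 0.636, 0.0]
wrist_force: [-1.1, 0.9, 0.0]
opening: 0.645
```

```bash
python3 -c "
from h import *
st();shot('wrist','w12')"
```

```text
t 21.95 tip rel hole mm [4.832e+01 4.000e-02 1.600e-01] gripx -25.7 F press axes [-1.27  0.72  0.03]
```

View pics/w12.png

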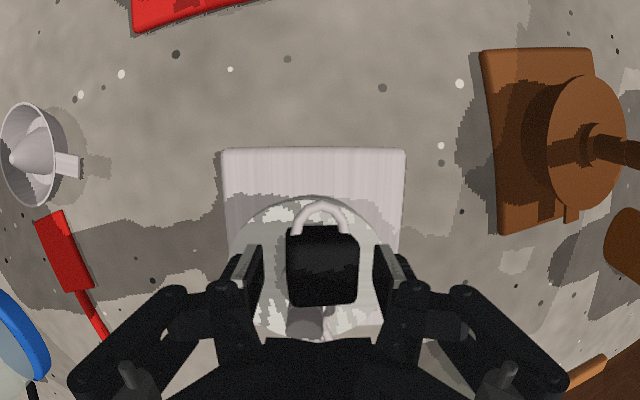

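move_arm([
  {"tx": 0,"ty": 0,"tz": -0.005,"turn": 0},
  {"tx": 0,"ty": 0,"tz": -0.015,"turn": 0},
  {"tx": 0,"ty": 0,"tz": -0.035,"turn": 0},
  {"tx": 0,"ty": 0,"tz": -0.06,"turn": 0},
  {"tx": 0,"ty": -0.02,"tz": -0.09,"turn": 0},
  {"tx": 0,"ty": -0.04,"tz": -0.11,"turn": 0},
  {"tx": 0,"ty": -0.05,"tz": -0.12,"turn": 0},
  {"tx": 0,"ty": -0.05,"tz": -0.12,"turn": 0},
  {"tx": 0,"ty": -0.05,"tz": -0.12,"turn": 0},
  {"tx": 0,"ty": -0.05,"tz": -0.12,"turn": 0},
])

```text
time_s: 22.83
eef_pos: [0.5402, 0.0982, 0.1935]
eef_rot: [0.0, 0.772, 0.636, 0.0]
wrist_force: [-0.6, -0.7, -0.8]
opening: 0.653
```

```bash
python3 -c "
from h import *
st();shot('wrist','w13');shot('side','s13');crop('s13',280,150,70,60,11,'s13c');crop('w13',240,160,160,120,5,'w13c')"
```

```text
t 22.83 tip rel hole mm [-1.6500e+00 -9.0000e-02  1.1987e+02] gripx -75.7 F press axes [-0.43 -0.77 -0.81]
```

View pics/w13c.png

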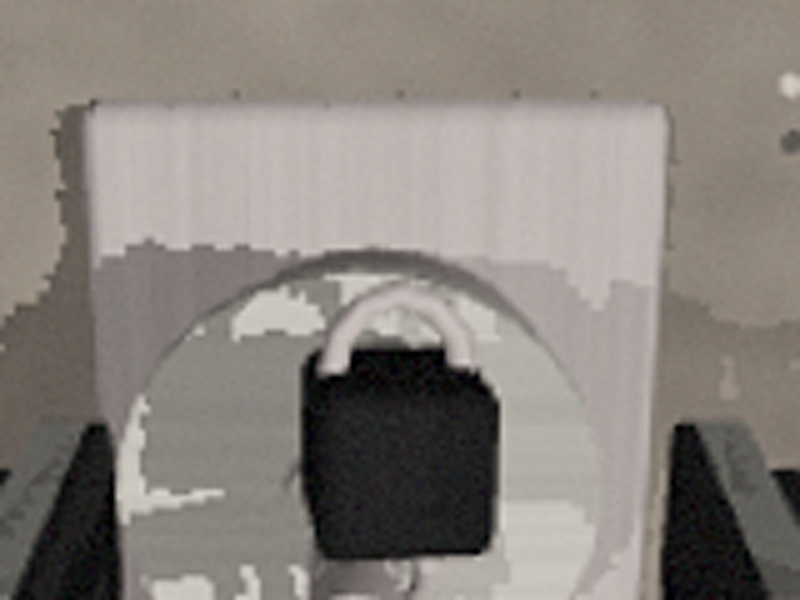

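View pics/s13c.png

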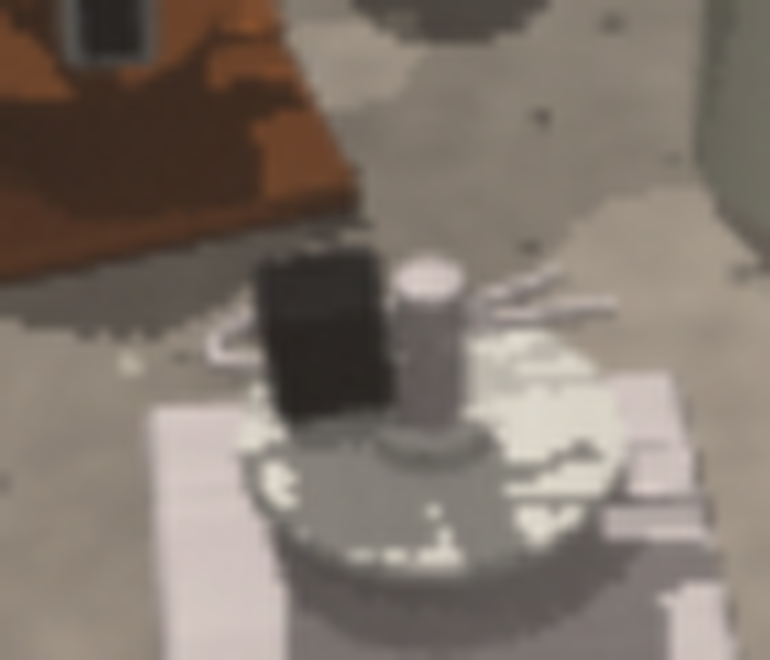

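```bash
python3 -c "
from h import *
p,d,c=load('w13')
F=lambda a,b,z:fplane(240+(a+.5)/5-.5,160+(b+.5)/5-.5,z,c)
for z in (.100,.104):
  q=np.array([F(a,b,z) for a,b in[(305,385),(492,400),(492,552),(322,555)]])-POST
  print(z,(1e3*np.stack([q@EX,q@EY],1)).round(1).tolist())
e=F(405,285,.085)-POST; print('eye',1e3*(e@EX),1e3*(e@EY))
pa,da,ca=load('s13');P=pts(da,ca)
m=(pa.max(-1)<60)&(np.linalg.norm(P-(POST-.025*EX+.006*EY),axis=-1)<.035); Q=(P[m]-POST)@np.array([EX,EY,[0,0,1]]).T*1e3
print(len(Q),np.percentile(Q,[2,50,98],0).round(1))
r=np.hypot(P[...,0]-.6133,P[...,1]-.078);q=P[(r<.047)&(r>.02)][:,2];print('plate',np.median(q[(q>.045)&(q<.062)]))
"
```

```text
0.1 [[-45.9, -8.0], [-43.1, 23.0], [-14.1, 23.8], [-13.6, -5.7]]
0.104 [[-47.6, -7.7], [-44.9, 22.8], [-16.4, 23.5], [-15.8, -5.5]]
eye -58.13917938724547 8.669368728264729
145 [[-42.8 -10.7 -14.9]
 [-29.2  -6.8   6. ]
 [-15.6  18.2  15. ]]
plate 0.05257204932665854
```

move_arm([
  {"tx": 0,"ty": 0.02,"tz": 0,"turn": 0},
  {"tx": 0,"ty": 0.045,"tz": 0,"turn": 0},
  {"tx": 0,"ty": 0.075,"tz": 0,"turn": 0},
  {"tx": 0,"ty": 0.105,"tz": 0,"turn": 0},
  {"tx": 0,"ty": 0.13,"tz": 0,"turn": 0},
  {"tx": 0,"ty": 0.145,"tz": 0,"turn": 0},
  {"tx": 0,"ty": 0.15,"tz": 0,"turn": 0},
  {"tx": 0,"ty": 0.15,"tz": 0,"turn": 0},
  {"tx": 0,"ty": 0.15,"tz": 0,"turn": 0},
  {"tx": 0,"ty": 0.15,"tz": 0,"turn": 0},
])

```text
time_s: 23.77
eef_pos: [0.6861, 0.0701, 0.193]
eef_rot: [-0.001, 0.771, 0.636, -0.001]
wrist_force: [-0.2, -0.1, -0.4]
opening: 0.651
```

```bash
python3 -c "
from h import *
st();shot('wrist','w14');crop('w14',260,130,120,120,5,'w14c')"
```

```text
t 23.77 tip rel hole mm [1.4697e+02 1.4000e-01 1.1935e+02] gripx 73.0 F press axes [-0.21 -0.16 -0.37]
```

View pics/w14c.png

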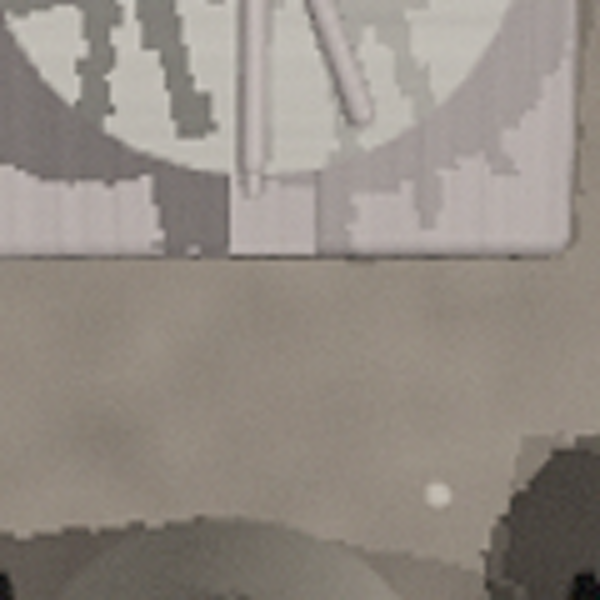

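```bash
python3 -c "
from h import *
crop('w14',250,40,140,140,4,'w14d')
p,d,c=load('w14')
F=lambda a,b,z:fplane(260+(a+.5)/5-.5,130+(b+.5)/5-.5,z,c)
for z in (.09,.094):
  for a,b in [(250,195),(254,20),(365,118),(318,10)]:
    q=F(a,b,z)-POST; print(z,(1e3*np.array([q@EX,q@EY])).round(1))
"
```

```text
0.09 [47.5 -0.1]
0.09 [19.3  0.7]
0.09 [34.9 18.3]
0.09 [17.7 10.8]
0.094 [46.7  0. ]
0.094 [19.   0.8]
0.094 [34.4 18.1]
0.094 [17.4 10.7]
```

View pics/w14d.png

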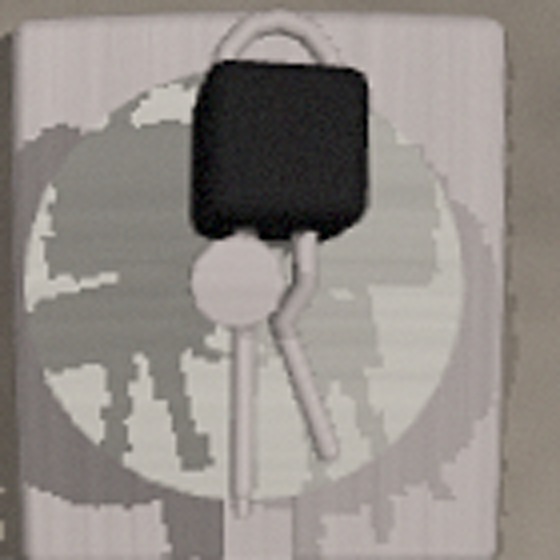

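move_arm([
  {"tx": 0,"ty": 0,"tz": 0.015,"turn": 0},
  {"tx": 0,"ty": 0.005,"tz": 0.035,"turn": 0},
  {"tx": 0,"ty": 0.01,"tz": 0.05,"turn": 0},
  {"tx": 0,"ty": 0.01,"tz": 0.055,"turn": 0},
  {"tx": 0,"ty": 0.01,"tz": 0.055,"turn": 0},
  {"tx": 0,"ty": 0.01,"tz": 0.055,"turn": 0},
  {"tx": 0,"ty": 0.01,"tz": 0.055,"turn": 0},
  {"tx": 0,"ty": 0.01,"tz": 0.055,"turn": 0},
])

```text
time_s: 24.48
eef_pos: [0.6977, 0.0679, 0.1401]
eef_rot: [0.001, 0.772, 0.636, 0.001]
wrist_force: [0.4, -0.3, 0.0]
opening: 0.648
```

```bash
python3 -c "
from h import *
st();shot('wrist','w15');crop('w15',270,60,100,120,5,'w15c')"
```

```text
t 24.48 tip rel hole mm [158.75   0.18  66.5 ] gripx 84.7 F press axes [ 0.41 -0.23  0.  ]
```

View pics/w15c.png

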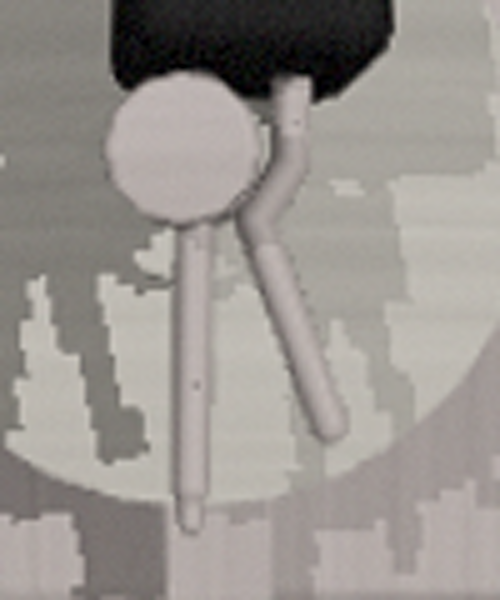

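```bash
python3 -c "
from h import *
p,d,c=load('w15')
def F(a,b,z):
    q=fplane(270+(a+.5)/5-.5,60+(b+.5)/5-.5,z,c)-POST; return 1e3*np.array([q@EX,q@EY])
s0,s1=F(195,240,.089),F(191,490,.091); st_=F(192,535,.091); e0=F(256,222,.088); e1=F(329,428,.0905); ee=F(334,441,.0905); g=F(293,95,.086)
an=lambda v:np.degrees(np.arctan2(v[1],v[0]))
th=an(s1-s0); ti=np.radians(th); M=np.array([[np.cos(ti),np.sin(ti)],[-np.sin(ti),np.cos(ti)]])
print('yaw',th,'tip',st_)
for n,v in dict(waist=e0,bentend=ee,bentaxis=e1,gripexit=g).items(): print(n,M@(v-st_)+[74,-6])
print('bent angle',an(e1-e0)-th,'nominal',np.degrees(np.arctan2(10,25.5)),'post',F(182,147,.105))
"
```

```text
yaw -1.0639229600755722 tip [48.05936857  0.39651194]
waist [34.7820532   1.26809839]
bentend [61.82896017 11.4677632 ]
bentaxis [60.2125512  10.79929946]
gripexit [18.47502171  5.57178305]
bent angle 20.54570268173436 nominal 21.412969474871762 post [ 0.7062663  -0.09086777]
```

move_arm([
  {"tx": 0,"ty": 0,"tz": -0.02,"turn": 0},
  {"tx": 0,"ty": 0,"tz": -0.05,"turn": 0},
  {"tx": 0,"ty": 0,"tz": -0.08,"turn": 0},
  {"tx": 0,"ty": 0,"tz": -0.09,"turn": 0},
  {"tx": 0,"ty": 0,"tz": -0.09,"turn": 0},
  {"tx": 0,"ty": 0,"tz": -0.09,"turn": 0},
  {"tx": 0,"ty": 0,"tz": -0.09,"turn": 0},
  {"tx": 0,"ty": 0,"tz": -0.09,"turn": 0},
])

```text
time_s: 25.2
eef_pos: [0.6958, 0.0679, 0.226]
eef_rot: [-0.001, 0.772, 0.636, -0.001]
wrist_force: [0.4, 0.7, 0.3]
opening: 0.646
```

```bash
python3 -c "
from h import *
st(); print(workorder.hand_in())"
```

```text
t 25.2 tip rel hole mm [ 1.5688e+02 -1.4000e-01  1.5242e+02] gripx 82.9 F press axes [0.23 0.79 0.26]
the job is handed in; nothing more can be done
None
```

The plate is pushed fully down and the R-clip is through the cross-hole, snapped in and released. I handed the job in at 25 s; the hand-in gives no verdict.

- **Plate:** I pushed it with both fingers either side of the post until it met its stop, at about 10 N. The depth images then put its top at 52–53 mm, where 53 mm is fully down.
- **Clip going in:** the straight leg entered with no noticeable contact. The push reached about 4 N while the bent leg rode over, then fell away. It rose to about 6 N when the grip met the post, and I let go there. These are readings at the end of each move; none on the press was above about 10 N.
- **Clip at the end:** the tip is 47–48 mm past the post's axis, against 49 mm nominal, and the clip is about 1° off the hole's direction. The bent leg's waist and angle match its unsprung shape, so it has snapped in behind the post.
- **Not perfect:** after release the grip sagged back slightly, leaving the clip 1–2 mm short of nominal. I judged this to be within the limits given.
- **Other things on the counter:** I saw no contact with any of them, but I did not measure their positions again at the end.

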